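Set up the watch inspection station

TASK

Get the inspection station ready: first raise the console's stiff display by its tab to 60 degrees and let go of it, so that it stays there. Then make one closed row of all the movement holders on the bench inside the steel layout square, upright, their short ends flush against the long fence, the first against the end stop and each touching the next, and close the row's open end with the brass end weight in the same way. Do not shove the other bench things aside, and leave the display at its angle.

Things in the scene. Friction and masses are not known exactly. Their poses are not given: they have to be found in the camera images.
- display (a joint): opening angle of the console's display, rad: 0 = shut flat on the console, grows as its front edge is lifted, stop at 1.9. The hinge is stiff: the display stays at whatever angle it is left; lifting it by the tab takes about 4 to 7 N.
- display_tab (a point): Grip point on the black tab (24 mm wide, 12 thick) that sticks out 55 from the middle of the display's front edge, in its plane. The point is mid-width, mid-thickness, 20 from the tab's end, 175 from the hinge axis and 6 above it (shut: 57 above the table). Axes turn with the display: x towards the hinge, y along it. Pinched by its side faces (along y), the tab pivots between the pads.
- display_hinge (a point): Middle of the hinge axis, 51 mm above the table, at the far edge of the console: a fixed aluminium box 140 deep, 180 wide, 48 high. The display is a grey panel 140 x 180 x 12 mm, dark screen underneath. y = hinge axis; the other axes turn with the display.
- square: Fixed L-shaped steel square on the table, bars 12 mm wide and high. Origin on the table at the inner corner. +x points through the long fence, away from the robot; the fence's inner face is x = 0, running 300 mm from the corner along -y (robot's right). The end stop's inner face is y = 0, running 75 along -x (to the robot). The row goes in x < 0, y < 0.
- holder1: movement holder: wooden block 70 mm long (its x), 44 wide (its y), 36 high, with a round brass-and-steel watch movement fixed on top (to 40 high); origin at the centre of its underside; 0.11 to 0.23 kg. The holders are all alike and either end may go to the fence; of the five names three or four are present, the others are None.
- holder2: movement holder: wooden block 70 mm long (its x), 44 wide (its y), 36 high, with a round brass-and-steel watch movement fixed on top (to 40 high); origin at the centre of its underside; 0.11 to 0.23 kg. The holders are all alike and either end may go to the fence; of the five names three or four are present, the others are None.
- holder3: movement holder: wooden block 70 mm long (its x), 44 wide (its y), 36 high, with a round brass-and-steel watch movement fixed on top (to 40 high); origin at the centre of its underside; 0.11 to 0.23 kg. The holders are all alike and either end may go to the fence; of the five names three or four are present, the others are None.
- holder4: movement holder: wooden block 70 mm long (its x), 44 wide (its y), 36 high, with a round brass-and-steel watch movement fixed on top (to 40 high); origin at the centre of its underside; 0.11 to 0.23 kg. The holders are all alike and either end may go to the fence; of the five names three or four are present, the others are None.
- holder5: movement holder: wooden block 70 mm long (its x), 44 wide (its y), 36 high, with a round brass-and-steel watch movement fixed on top (to 40 high); origin at the centre of its underside; 0.11 to 0.23 kg. The holders are all alike and either end may go to the fence; of the five names three or four are present, the others are None.
- weight: end weight: plain brass block 70 mm long (its x), 36 wide (its y), 30 high (a dark button on top, to 36); origin at the centre of its underside; 0.5 to 0.7 kg; stands upright on the left side; either end may go to the fence.
- loupe: black eyeglass loupe, a flared round cup 42 high, 42 across, standing; bystander (sizes in mm)
- screwdriver: screwdriver lying beyond the square; bystander (sizes in mm)
- dish: small brass bowl, 60 across, 24 high, right of the holders; bystander (sizes in mm)
- jar: small amber jar, 42 across, 58 high, between the square and the console; bystander (sizes in mm)
- stake_block: round cork block, 52 across, 45 high, right of the square; bystander (sizes in mm)
- parts_tray: empty shallow blue tray 90 x 70 x 18 on the left; bystander (sizes in mm)

How it is judged:
By the outcome, as a careful person would: the job done as asked, in the order asked, and still so for the second after the job is handed in, with the robot touching nothing.
Of holder1, holder2, holder3, holder4, holder5 only 3 to 4 are there at a start; the rules pass over those that are not, and their reading is None.
At some moment in a run one of holder1, holder2, holder3, holder4, holder5, weight may be knocked a few centimetres aside while the robot is not near it.
Once in a run the grip may slacken for a moment while it holds something.
It also fails if it takes over 210 s, if anything falls off the work surface, if the arm or the gripper's body presses on something with over 40 N, if the wrist force passes 120 N, or if a joint passes its speed limit or range.

ROBOT

A 6-joint arm with a two-finger parallel gripper is mounted at the origin on the work surface. World frame = base frame: x ahead of the robot, y to its left, z up, the work surface at z = 0. Lengths are in m, angles in rad, forces in N, time in s.
With the tool pointing down it reaches from about 0.3 to 0.875 m from the base axis. Payload 6.4 kg.
Tool frame: the origin (TCP) lies midway between the tips of the shut fingers; the grasp point (between the pads) lies 19 mm behind it; z points along the fingers, y is the line along which they close (so a half turn about z gives the same grasp; the last joint's range is limited). The gripper opens to 85 mm and grips with 20 to 120 N. Pads are 22 mm wide; open, the fingers measure 114 mm over their backs; the gripper's body (76 mm by 85 mm) begins 54 mm behind the grasp point. The pads swing forward as they close: fully open they stand 13 mm farther back than shut.
Start: joints at [1.009, 0.181, 1.607, -0, 1.354, -0.206], TCP at [0.2, 0.539, 0.231] pointing down, gripper open.
Joint ranges: [-2.99, 2.99], [-0.89, 2.07], [0.3, 2.58], [-1.14, 4.28], [0, 2.63], [-3.12, 3.12]. Speed limits (rad/s): [2.57, 2.57, 3.01, 3.14, 3.14, 3.14].

INTERFACE

Orientations are given as a unit quaternion [w, x, y, z].
In Python, from bench import * gives the robot as it stands.
- The arm moves only by the tool play_rows, never from a script. Its argument "plan" is a list of rows, each a list of 3 entries, a list of its own where there are three numbers: the finger opening in mm, from 0 to 85.4, then the shift along the tool's x, y, z normalised to -1 to 1, where 1 is 40 cm, then the turn about the tool's z normalised to -1 to 1, where 1 is pi rad. A call has 1 to 10 rows; each row is the pose to reach, as a shift and turn from the pose commanded when the call began, along the tool's axes at that moment, turning the shorter way round; what a row does not reach only later rows make up. A row lasts 1/10 s, in which the tool goes at most 50 mm and 8.59 degrees, less where a joint would pass 70% of its speed; a pose out of reach is approached as far as the arm can. A call with a number of a shift or a turn outside -1 to 1 is refused whole. A call with a gripper value outside its range is refused whole. The fingers move at their own pace and stop on an object; the grip force is fixed at half the most. Time passes only in rows, so rows that repeat a pose let the fingers close. It gives the time, the measured TCP pose, the force, the opening and the grip force at its end, in the units of the state.
- get_obs(): the state, without advancing time (a new reading comes with each control period).
- camera(name): name is "scene" or "top" or "wrist"; returns a dict with "image" (384x512x3 uint8, red, green, blue), "range_z" (384x512 float32, m along the optical axis (not along the pixel's ray), 0 where there is no reading), "intrinsics" (3x3 intrinsics, pixels), "rvec" (rotation vector, rad) and "tvec" (3), from world to camera coordinates, as OpenCV has them; the wrist camera has in their place "T_tool_cam" (4x4, takes a point from camera to tool coordinates, whose origin is the TCP and whose axes are the flange's). Camera axes: x right, y down, z forward; pixel columns grow to the right and rows downward; lengths in m; the calibration is good to about 2 mm. The wrist camera is an equidistant fisheye: a pixel r from the principal point sees the ray r / f radians off the axis. A picture is of the moment at which its call begins: read the wrist's pose just before it.
- hand_in(): hands the job in; it is judged then, once.
Trained networks look in a picture, given as the dict that the camera call returned (one of the last four; its "shot" number tells which), for a name from the list of things; names that differ only in an ending like _2 or _b are one class to them, and where a whole thing is asked for, a point or a joint stands for the part that bears it (a point fixed in the world has none). Each returns a list of dicts, best first, with "conf" (0 to 1); they miss things now and then, are a little off and sometimes report something else, mostly with a low value. They report only what shows in the picture. A call takes as long as a camera call.
- search_frame(picture, label): "rect" ([centre column, centre row, width, height] in pixels, round what is visible of it).
- masks_of(picture, label): "mask" (384x512 bool, what is visible of it) and "rect" ([centre column, centre row, width, height] in pixels, round what is visible of it).
The state is a dict: "time_s": time; "q": joint angles; "dq": joint speeds; "joint_efforts": joint torques, N m; "eef_pos": TCP position; "eef_rot": TCP orientation; "wrist_force": force on the tool from outside, world axes, zero at the start; "torque": the same for the moment, N m; "opening": opening from 0.0 (shut) to 1.0 (fully open); "grasp_force": force on a finger pad.
Only numpy, scipy, OpenCV 4.12 (cv2) and the standard library are available. Lean on these libraries where they do the work, as an engineer would, in place of code of your own. Each camera call takes 0.05 s, during which the arm holds its last target. There are 200 camera calls.

## Working session

There is one attempt and no reset: what is moved stays moved. The work goes in short steps, Python scripts to look and compute and a tool call to move; the robot and the scene stay as the last step left them, time stands still between calls to the robot, and variables do not carry over. Pictures are saved under pics/ and viewed, at most 14 in all, crops included, and the job is handed in when it is done.

Besides the shell and the picture viewer there is one more tool, called after "Call:" as name(argument=value, ...) on one line, values as JSON. play_rows: Moves the arm, as the interface text tells. Its arguments: {"type":"object","properties":{"plan":{"type":"array","items":{"type":"array"}}},"required":["plan"]}

```bash
ls; mkdir -p pics; cat > h.py <<'E'
from bench import *
import numpy as np, cv2
from scipy.spatial.transform import Rotation as R
def save(im,n): cv2.imwrite('pics/'+n,cv2.cvtColor(im,cv2.COLOR_RGB2BGR))
def cloud(p):
    K=p['intrinsics'];z=p['range_z'];v,u=np.mgrid[:384,:512]
    c=np.stack([(u-K[0,2])/K[0,0]*z,(v-K[1,2])/K[1,1]*z,z],-1)
    M=cv2.Rodrigues(np.array(p['rvec'],float))[0]
    w=(c-np.array(p['tvec']).ravel())@M
    w[z==0]=np.nan
    return w
def st():
    o=get_obs();print({k:np.round(v,4).tolist() for k,v in o.items()});return o
E
python3 - <<'E'
from h import *
o=st()
for n in ['scene','top']:
    p=camera(n);save(p['image'],n+'0.png');print(n,p['intrinsics'].tolist() if hasattr(p['intrinsics'],'tolist') else p['intrinsics'],p['rvec'],p['tvec'])
    w=cloud(p)
    for l in ['holder1','weight','display_tab','square','loupe','dish','jar','stake_block','parts_tray','screwdriver']:
        for d in masks_of(p,l):
            q=w[d['mask']];q=q[~np.isnan(q[:,0])]
            if len(q)<5: continue
            print(l,round(d['conf'],2),np.round(d['rect']),'med',np.round(np.median(q,0),3),'lo',np.round(np.percentile(q,3,axis=0),3),'hi',np.round(np.percentile(q,97,axis=0),3),len(q))
E
```

```text
pics
{'time_s': 0.0, 'q': [1.0087, 0.1816, 1.608, 0.0, 1.3538, -0.2063], 'dq': [0.0012, 0.001, -0.0007, -0.0013, -0.0009, -0.0001], 'joint_efforts': [-0.0026, -44.4868, -35.1333, -0.0004, 0.0092, 0.0], 'eef_pos': [0.2, 0.5385, 0.2304], 'eef_rot': [-0.0004, 0.177, 0.9842, -0.0008], 'wrist_force': [-0.2285, 0.2058, 0.1144], 'torque': [-0.0022, -0.007, -0.0048], 'grasp_force': 0.0, 'opening': 1.0004}
scene [[379.8913867948591, 0.0, 249.78778309594776], [0.0, 379.8913867948591, 191.584592692002], [0.0, 0.0, 1.0]] [ 0.71621595  2.71552637 -0.94356976] [ 0.51042424 -0.19900792  1.34980733]
holder1 0.92 [267. 145.  21.  14.] med [ 0.438 -0.162  0.034] lo [ 0.405 -0.196  0.003] hi [ 0.469 -0.141  0.04 ] 340
holder1 0.76 [310. 208.  27.  30.] med [0.459 0.127 0.035] lo [0.418 0.096 0.001] hi [0.487 0.149 0.04 ] 431
holder1 0.74 [245. 126.  22.  17.] med [ 0.448 -0.269  0.033] lo [ 0.412 -0.301  0.003] hi [ 0.478 -0.257  0.04 ] 307
holder1 0.65 [281. 172.  30.  20.] med [ 0.46  -0.021  0.034] lo [ 0.418 -0.054  0.002] hi [ 0.49  -0.002  0.04 ] 385
weight 0.81 [362. 277.  28.  17.] med [0.467 0
[... 2745 characters left out ...]
015] 527
loupe 0.5 [226. 225.  18.  12.] med [0.519 0.101 0.041] lo [0.502 0.083 0.037] hi [0.537 0.119 0.045] 143
dish 0.69 [383. 234.  18.  19.] med [ 0.487 -0.398  0.012] lo [ 0.463 -0.417  0.002] hi [ 0.51  -0.369  0.025] 246
stake_block 0.85 [397. 194.  23.  19.] med [ 0.612 -0.43   0.043] lo [ 0.59  -0.457  0.008] hi [ 0.636 -0.412  0.047] 286
parts_tray 0.73 [221. 252.  21.  27.] med [0.441 0.119 0.036] lo [0.411 0.095 0.025] hi [0.474 0.144 0.041] 336
parts_tray 0.64 [100. 209.  25.  27.] med [0.573 0.498 0.004] lo [ 0.528  0.459 -0.001] hi [0.613 0.531 0.019] 703
screwdriver 0.59 [295. 149.  11.  34.] med [ 0.774 -0.121  0.021] lo [ 0.726 -0.136  0.002] hi [ 0.816 -0.108  0.027] 212
```

```bash
python3 - <<'E'
import cv2
im=cv2.imread('pics/top0.png')[110:300,70:420]
cv2.imwrite('pics/topc.png',cv2.resize(im,(798,433),interpolation=cv2.INTER_CUBIC))
im=cv2.imread('pics/scene0.png')[80:380,150:420]
cv2.imwrite('pics/scenec.png',cv2.resize(im,None,fx=2,fy=2,interpolation=cv2.INTER_CUBIC))
E
```

```text
(no output)
```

View pics/topc.png

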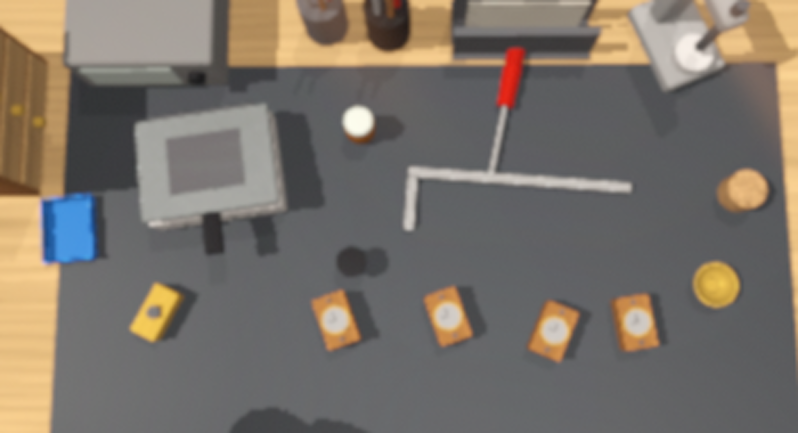

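View pics/scenec.png

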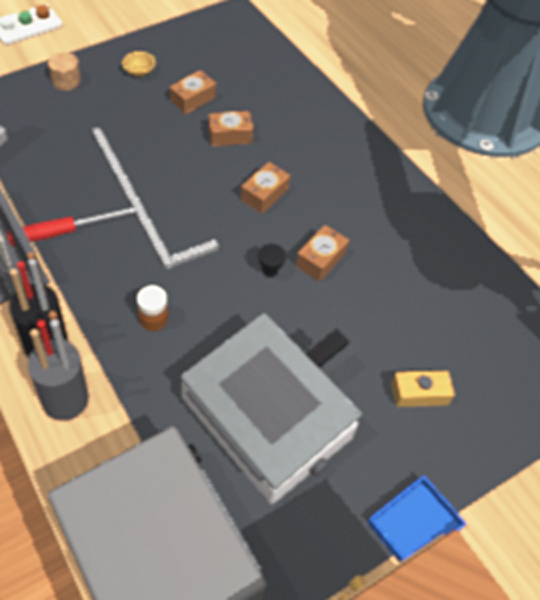

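The images show four holders (top crop at about x=335, 448, 553 and 636, y≈325), the brass weight at (155,312), the console with its black tab at (213,233), and the square's corner at (413,175). Next I'll measure them.

```bash
cat >> h.py <<'E'
def rect(P,zlo,zhi,box):
    m=(P[:,2]>zlo)&(P[:,2]<zhi)&(P[:,0]>box[0])&(P[:,0]<box[1])&(P[:,1]>box[2])&(P[:,1]<box[3])
    q=P[m]
    if len(q)<8: return None
    (c,s,a)=cv2.minAreaRect((q[:,:2]*1000).astype(np.float32))
    if s[0]<s[1]: a+=90; s=s[::-1]
    a=(a+90)%180-90
    return np.round([c[0],c[1],s[0],s[1],a,len(q)],1)
E
cat > meas.py <<'E'
from h import *
B={'hA':(.38,.51,.08,.165),'hB':(.38,.51,-.07,.02),'hC':(.37,.49,-.215,-.12),'hD':(.38,.5,-.32,-.24),'w':(.4,.51,.32,.41),'jar':(.66,.76,.05,.13),'loupe':(.48,.56,.07,.13)}
for n in ['scene','top']:
    p=camera(n);w=cloud(p).reshape(-1,3);w=w[~np.isnan(w[:,0])]
    print(n)
    t=w[(w[:,0]>.4)&(w[:,0]<.6)&(abs(w[:,1])<.4)];print('table z',np.median(t[t[:,2]<.008,2]))
    for k,b in B.items(): print(k,rect(w,.024,.07,b))
    # console
    print('console',rect(w,.056,.1,(.5,.8,.17,.43)))
    d=w[(w[:,2]>.056)&(w[:,2]<.12)&(w[:,0]>.58)&(w[:,0]<.72)&(w[:,1]>.22)&(w[:,1]<.36)]
    A=np.c_[d[:,:2],np.ones(len(d))];c,*_=np.linalg.lstsq(A,d[:,2],rcond=None)
    print('plane',np.round(c,4),np.degrees(np.arctan(np.hypot(c[0],c[1]))),np.degrees(np.arctan2(c[1],c[0])),np.std(A@c-d[:,2]), d[:,2].min(),d[:,2].max())
    # tab
    t=w[(w[:,2]>.04)&(w[:,2]<.12)&(w[:,0]>.48)&(w[:,0]<.57)&(w[:,1]>.22)&(w[:,1]<.32)]
    print('tab',rect(w,.04,.12,(.45,.562,.22,.32)),np.round(np.percentile(t,[2,50,98],axis=0),3).tolist())
    s=w[(w[:,2]>.009)&(w[:,2]<.02)]
    f=s[(s[:,0]>.6)&(s[:,0]<.68)&(s[:,1]>-.31)&(s[:,1]<.03)&~((s[:,1]>-.12)&(s[:,1]<-.05))]
    print('fence',rect(f,0,1,(0,1,-1,1)))
    e=s[(s[:,0]>.54)&(s[:,0]<.62)&(s[:,1]>-.03)&(s[:,1]<.06)];print('stop',rect(e,0,1,(0,1,-1,1)))
    for nm,q in(('fence',f),('stop',e)):
        v=cv2.fitLine(q[:,:2].astype(np.float32),cv2.DIST_HUBER,0,.001,.001).ravel();print(nm,np.round(v,4),np.degrees(np.arctan2(v[1],v[0])))
E
python3 meas.py
```

```text
scene
table z 0.00017186975197161017
hA [460.3 110.7  84.3  69.5  20.8 337. ]
hB [452.6 -30.8  72.4  45.8  18.8 276. ]
hC [ 433.5 -171.    69.6   47.8  -24.3  239. ]
hD [ 443.8 -281.7   71.7   45.7    9.6  217. ]
w [461.9 363.9  70.   37.8 -27.2 356. ]
jar [716.7  90.1  39.7  38.9  46.4 227. ]
loupe [512.  109.6  73.1  38.2 -33.2 175. ]
console [ 682.5  298.4  297.8  195.5   16.7 4766. ]
plane [-0.108  -0.0173  0.1466] 6.239086234790872 -170.9045315600034 0.0016611885533993802 0.05897722186699531 0.08138697324611407
tab [548.6 275.2  29.2  23.5   6.9  99. ] [[0.537, 0.265, 0.074], [0.553, 0.276, 0.082], [0.569, 0.289, 0.085]]
fence [ 641.8 -129.8  316.    58.7  -85.6  259. ]
stop [596.3  20.1  47.   13.3  -5.5  49. ]
fence [ 0.0606  0.9982  0.6441 -0.0746] 86.52751
stop [ 0.9978 -0.0668  0.5968  0.0199] -3.829633
top
table z -3.901454570783208e-05
hA [458.2 121.1 108.2  63.9  -4.1 367. ]
hB [446.6 -28.2  69.7  44.   19.  333. ]
hC [ 426.6 -169.5   70.1   43.8  -23.   343. ]
hD [ 436.7 -280.2   69.7   44.     8.8  347. ]
w [454.8 365.7  69.9  37.1 -26.1 280. ]
jar [708.3  91.   39.   36.6  44.1 152. ]
loupe [ 5.090e+02  1.011e+02  5.800e+01  3.700e+01 -3.000e-01  1.410e+02]
console [ 678.3  300.1  302.1  193.6   16.3 3359. ]
plane [-0.1096 -0.0134  0.1458] 6.30143460083738 -173.05111189535015 0.0020577542114119662 0.057069150618120706 0.08273957230804323
tab [545.7 277.   33.9  24.8   9.4  96. ] [[0.529, 0.264, 0.075], [0.55, 0.277, 0.081], [0.568, 0.291, 0.086]]
fence [ 634.5 -128.8  309.7   51.5  -86.7  265. ]
stop [594.   21.8  52.6  11.5  -5.5  55. ]
fence [ 0.0697  0.9976  0.6355 -0.1049] 86.004814
stop [ 0.9963 -0.0857  0.5982  0.0206] -4.915637
```

```bash
cat >> h.py <<'E'
def go(x,y,z,yd):
    """print shift (units of .4 m, tool axes) and turn for TCP to xyz(m) with tool y line at yd deg"""
    o=get_obs();q=o['eef_rot'];r=R.from_quat([q[1],q[2],q[3],q[0]]);M=r.as_matrix()
    s=M.T@(np.array([x,y,z])-o['eef_pos'])/.4
    cur=np.degrees(np.arctan2(M[1,1],M[0,1])); d=(yd-cur+90)%180-90
    print('go',np.round([x,y,z],4),'shift',np.round(s,4).tolist(),'turn',round(-d/180,4),'yd_now',round(cur,2),'q6',round(o['q'][5],2))
E
python3 -c "
from h import *
go(.52,.28,.25,98);p=camera('wrist');print(p['T_tool_cam'],p['intrinsics'])"
```

```text
go [0.52 0.28 0.25] shift [-0.9748, -0.3285, -0.0468] turn -0.1577 yd_now 69.61 q6 -0.21
[[ 1.10642891e-05 -9.55291672e-01 -2.95665049e-01  7.48412397e-02]
 [ 9.99999937e-01  1.15358782e-04 -3.35301705e-04  4.74634619e-04]
 [ 3.54418486e-04 -2.95665027e-01  9.55291613e-01 -1.43693961e-01]
 [ 0.00000000e+00  0.00000000e+00  0.00000000e+00  1.00000000e+00]] [[297.31863964   0.         257.98551988]
 [  0.         297.31863964 193.55402594]
 [  0.           0.           1.        ]]
```

Call:
play_rows(plan=[[85, [-0.975, -0.3285, -0.047], -0.158], [85, [-0.975, -0.3285, -0.047], -0.158], [85, [-0.975, -0.3285, -0.047], -0.158], [85, [-0.975, -0.3285, -0.047], -0.158], [85, [-0.975, -0.3285, -0.047], -0.158], [85, [-0.975, -0.3285, -0.047], -0.158], [85, [-0.975, -0.3285, -0.047], -0.158], [85, [-0.975, -0.3285, -0.047], -0.158], [85, [-0.975, -0.3285, -0.047], -0.158], [85, [-0.975, -0.3285, -0.047], -0.158]])

```text
time_s: 2.25
eef_pos: [0.5229, 0.2772, 0.2501]
eef_rot: [0.0, -0.068, 0.998, -0.0]
wrist_force: [-0.9, 0.7, 0.7]
opening: 0.997
grasp_force: 0.0
```

```bash
cat >> h.py <<'E'
def wcloud(p,o):
    K=p['intrinsics'];z=p['range_z'];v,u=np.mgrid[:384,:512]
    a=(u-K[0,2])/K[0,0];b=(v-K[1,2])/K[1,1];th=np.hypot(a,b)+1e-9;t=np.tan(th)/th
    c=np.stack([a*t*z,b*t*z,z,np.ones_like(z)],-1)@np.array(p['T_tool_cam']).T
    q=o['eef_rot'];M=R.from_quat([q[1],q[2],q[3],q[0]]).as_matrix()
    w=c[...,:3]@M.T+o['eef_pos'];w[(z==0)|(th>1.3)]=np.nan
    return w
def wshot(n=None):
    o=get_obs();p=camera('wrist')
    if n: save(p['image'],n)
    w=wcloud(p,o);P=w.reshape(-1,3);return p,w,P[~np.isnan(P[:,0])],o
E
python3 - <<'E'
from h import *
p,w,P,o=wshot('w1.png');print(np.round(o['eef_pos'],4))
d=P[(P[:,2]>.055)&(P[:,2]<.1)&(P[:,0]>.575)&(P[:,0]<.72)&(P[:,1]>.2)&(P[:,1]<.38)]
A=np.c_[d[:,:2],np.ones(len(d))]
for _ in range(4):
    c,*_=np.linalg.lstsq(A,d[:,2],rcond=None);k=abs(A@c-d[:,2])<.003;d=d[k];A=A[k]
print('plane',c,np.degrees(np.arctan(np.hypot(c[0],c[1]))),np.degrees(np.arctan2(-c[1],-c[0])),len(d))
print('table',np.median(P[(P[:,2]<.01)&(P[:,1]<.2)][:,2]))
dd=P[abs(P@np.array([-c[0],-c[1],1])-c[2])<.004]; dd=dd[(dd[:,0]>.45)&(dd[:,0]<.8)&(dd[:,1]>.15)&(dd[:,1]<.43)]
print('panel+tab',rect(dd,.03,.2,(0,1,0,1)))
a=np.radians(8);e=np.array([np.cos(a),np.sin(a)]);n=np.array([-np.sin(a),np.cos(a)])
s=dd[:,:2]@e;t=dd[:,:2]@n
for s0 in np.arange(s.min(),s.max(),.008):
    m=(s>=s0)&(s<s0+.008); print(round(s0,3),m.sum(),np.round([t[m].min(),t[m].max(),dd[m,2].mean()],4)) if m.any() else 0
E
```

```text
[0.5229 0.2772 0.2501]
plane [-0.10598726 -0.01588278  0.14611161] 6.117081367982401 8.52267396002956 11249
table 0.0017308616487200779
panel+tab [  669.3   296.4   276.8   194.3    15.  12653. ]
0.566 171 [0.1864 0.2093 0.0844]
0.574 154 [0.1862 0.2093 0.0841]
0.582 136 [0.186  0.2093 0.083 ]
0.59 143 [0.1869 0.2094 0.0822]
0.598 124 [0.1867 0.2094 0.0812]
0.606 123 [0.1877 0.2095 0.0805]
0.614 323 [0.1111 0.287  0.078 ]
0.622 955 [0.1092 0.2885 0.0786]
0.63 854 [0.1092 0.2878 0.0779]
0.638 809 [0.109  0.2877 0.077 ]
0.646 815 [0.1093 0.2879 0.0763]
0.654 778 [0.1085 0.2872 0.0757]
0.662 729 [0.1087 0.2884 0.0748]
0.67 693 [0.1095 0.288  0.0739]
0.678 689 [0.1086 0.2884 0.073 ]
0.686 666 [0.1095 0.2881 0.0722]
0.694 637 [0.1103 0.2894 0.0713]
0.702 600 [0.1089 0.2879 0.0704]
0.71 593 [0.1089 0.2875 0.0695]
0.718 563 [0.1093 0.2884 0.0686]
0.726 516 [0.1083 0.2879 0.0675]
0.734 525 [0.1098 0.2891 0.0664]
0.742 502 [0.1107 0.2877 0.0655]
0.75 464 [0.109  0.2882 0.0646]
0.758 72 [0.1106 0.2853 0.062 ]
0.798 14 [0.1917 0.2083 0.0574]
0.822 5 [0.3058 0.3137 0.0542]
```

View pics/w1.png

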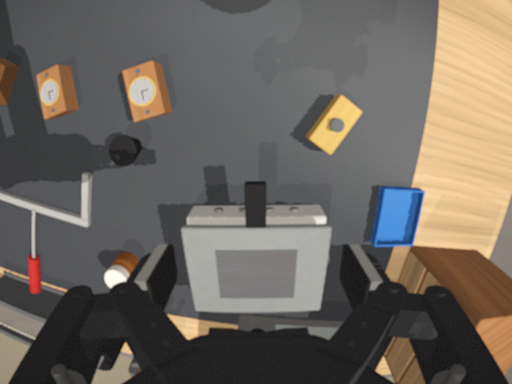

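```bash
python3 - <<'E'
from h import *
o=get_obs();print(o['eef_pos'],o['time_s'])
go(.5516,.2778,.12,98);go(.5516,.2778,.0576,98)
E
```

```text
[0.52112026 0.2786968  0.24989664] 2.3
go [0.5516 0.2778 0.12  ] shift [-0.0753, -0.0127, 0.3247] turn -0.0007 yd_now 97.88 q6 -1.42
go [0.5516 0.2778 0.0576] shift [-0.0753, -0.0127, 0.4807] turn -0.0007 yd_now 97.88 q6 -1.42
```

Call:
play_rows(plan=[[55, [-0.0775, -0.0165, 0.2], 0], [55, [-0.0775, -0.0165, 0.325], 0], [55, [-0.0775, -0.0165, 0.4], 0], [55, [-0.0775, -0.0165, 0.481], 0], [55, [-0.0775, -0.0165, 0.481], 0], [55, [-0.0775, -0.0165, 0.481], 0], [55, [-0.0775, -0.0165, 0.481], 0]])

```text
time_s: 3.0
eef_pos: [0.5534, 0.2792, 0.0611]
eef_rot: [0.002, -0.071, 0.997, 0.001]
wrist_force: [1.6, 0.7, 1.2]
opening: 0.648
grasp_force: 0.0
```

```bash
python3 - <<'E'
from h import *
p,w,P,o=wshot('w2.png');print(np.round(o['eef_pos'],4),o['opening'],o['wrist_force'])
go(.5516,.2778,.0576,98)
E
```

```text
[0.5534 0.2792 0.0611] 0.6475928910842349 [1.59540552 0.72647336 1.15555187]
go [0.5516 0.2778 0.0576] shift [0.0061, -0.0024, 0.0096] turn 0.0006 yd_now 98.1 q6 -1.44
```

View pics/w2.png

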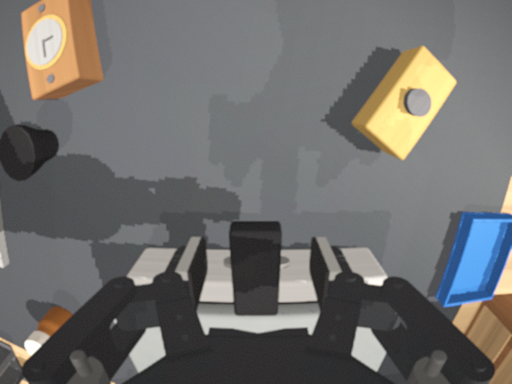

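```bash
python3 - <<'E'
import numpy as np
f=lambda d:np.array([-175*np.cos(np.radians(d))+6*np.sin(np.radians(d)),175*np.sin(np.radians(d))+6*np.cos(np.radians(d))])
for d in [8,11,14,17,20,24,28,32,36,40,44,48,51,54,57,59,60,61,62]: print(d,np.round(-(f(d)-f(6.1))/400,4),np.round(-(f(d)-f(17))/400,4))
E
```

```text
8 [-0.0023 -0.0143] [0.0172 0.0665]
11 [-0.0068 -0.0368] [0.0126 0.0441]
14 [-0.0126 -0.059 ] [0.0069 0.0219]
17 [-0.0194 -0.0809] [-0. -0.]
20 [-0.0274 -0.1023] [-0.008  -0.0215]
24 [-0.0399 -0.1302] [-0.0204 -0.0494]
28 [-0.0542 -0.1572] [-0.0348 -0.0764]
32 [-0.0704 -0.1832] [-0.0509 -0.1023]
36 [-0.0883 -0.2079] [-0.0689 -0.127 ]
40 [-0.1079 -0.2313] [-0.0885 -0.1505]
44 [-0.1291 -0.2533] [-0.1097 -0.1724]
48 [-0.1518 -0.2738] [-0.1324 -0.1929]
51 [-0.1698 -0.288 ] [-0.1503 -0.2072]
54 [-0.1884 -0.3014] [-0.169  -0.2205]
57 [-0.2077 -0.3137] [-0.1883 -0.2328]
59 [-0.221  -0.3213] [-0.2015 -0.2405]
60 [-0.2277 -0.325 ] [-0.2082 -0.2441]
61 [-0.2344 -0.3285] [-0.215  -0.2477]
62 [-0.2413 -0.3319] [-0.2218 -0.2511]
```

Call:
play_rows(plan=[[0, [0, 0, 0], 0], [0, [0, 0, 0], 0], [0, [0, 0, 0], 0], [0, [0, 0, 0], 0], [0, [0, 0, 0], 0]])

```text
time_s: 3.55
eef_pos: [0.5526, 0.2777, 0.0584]
eef_rot: [0.001, -0.07, 0.998, 0.0]
wrist_force: [1.0, -1.9, 2.7]
opening: 0.266
grasp_force: 61.1
```

Call:
play_rows(plan=[[0, [-0.0023, 0, -0.0143], 0], [0, [-0.0068, 0, -0.0368], 0], [0, [-0.0126, 0, -0.059], 0], [0, [-0.0194, 0, -0.0809], 0], [0, [-0.0274, 0, -0.1023], 0], [0, [-0.0399, 0, -0.1302], 0], [0, [-0.0542, 0, -0.1572], 0], [0, [-0.0704, 0, -0.1832], 0], [0, [-0.0883, 0, -0.2079], 0], [0, [-0.1079, 0, -0.2313], 0]])

```text
time_s: 4.55
eef_pos: [0.5939, 0.2837, 0.1499]
eef_rot: [-0.001, -0.07, 0.998, -0.0]
wrist_force: [1.6, -0.4, -11.4]
opening: 0.263
grasp_force: 59.3
```

Call:
play_rows(plan=[[0, [-0.0212, 0, -0.022], 0], [0, [-0.0439, 0, -0.0425], 0], [0, [-0.0619, 0, -0.0567], 0], [0, [-0.0805, 0, -0.0701], 0], [0, [-0.0998, 0, -0.0824], 0], [0, [-0.1131, 0, -0.09], 0], [0, [-0.1198, 0, -0.0937], 0], [0, [-0.1198, 0, -0.0937], 0], [0, [-0.1198, 0, -0.0937], 0]])

```text
time_s: 5.45
eef_pos: [0.6424, 0.2908, 0.1879]
eef_rot: [0.001, -0.07, 0.998, 0.0]
wrist_force: [1.1, 0.3, -11.0]
opening: 0.267
grasp_force: 60.1
```

```bash
cat > disp.py <<'E'
from h import *
def disp(P):
    a=np.radians(8);e=np.array([np.cos(a),np.sin(a)]);n=np.array([-np.sin(a),np.cos(a)])
    s=P[:,:2]@e;t=P[:,:2]@n;z=P[:,2]
    m=(t>.12)&(t<.28)&(s>.6)&(s<.80)&(z>.075)&(z<.21)&(abs(t-.1983)>.03)
    q=np.c_[s[m],z[m]].astype(np.float64)
    if len(q)<30: return print('few')
    for _ in range(6):
        c=q.mean(0);v=np.linalg.svd(q-c,full_matrices=False)[2][0];d=abs((q-c)@[-v[1],v[0]]);q=q[d<max(.004,np.percentile(d,85))] if _<5 else q
    print('disp',len(q),'ang',np.degrees(np.arctan2(v[1],-v[0]))%180, 'hinge dist',((np.array([.7583,.051])-c)@[-v[1],v[0]]), 'res',np.std((q-c)@[-v[1],v[0]]))
if __name__=='__main__':
    for n in ('top','scene'):
        p=camera(n);w=cloud(p).reshape(-1,3);disp(w[~np.isnan(w[:,0])])
    p,w,P,o=wshot('w3.png');disp(P);print(np.round(o['eef_pos'],4),o['grasp_force'],o['wrist_force'])
E
python3 disp.py
```

```text
disp 204 ang 56.8265967931656 hinge dist 0.01057432468099543 res 0.0009631453720558029
disp 1809 ang 57.00844041618518 hinge dist -0.01452666902766226 res 0.0013137887535423086
disp 2039 ang 47.61015842851975 hinge dist -0.03167585930467403 res 0.002208104939755372
[0.6424 0.2907 0.1879] 59.91629362106323 [  3.1876214    1.40129258 -11.06109068]
```

Call:
play_rows(plan=[[0, [-0.0105, 0, -0.0055], 0], [0, [-0.021, 0, -0.0103], 0], [0, [-0.021, 0, -0.0103], 0], [0, [-0.021, 0, -0.0103], 0]])

```text
time_s: 6.0
eef_pos: [0.6505, 0.2919, 0.1919]
eef_rot: [0.0, -0.07, 0.998, 0.0]
wrist_force: [-1.6, 1.1, -10.1]
opening: 0.261
grasp_force: 60.3
```

```bash
python3 disp.py
```

```text
disp 182 ang 59.295476676582474 hinge dist 0.010787290469788456 res 0.0011779721217219585
disp 1760 ang 59.83740672670859 hinge dist -0.014523512266776988 res 0.0012904640179563756
disp 2387 ang 145.3254108318559 hinge dist -0.1391849394824526 res 0.000812573812137237
[0.6505 0.2919 0.1919] 60.257447361946106 [  0.0137622    1.30221821 -11.03339801]
```

Call:
play_rows(plan=[[50, [0, 0, 0], 0], [50, [0, 0, 0], 0], [50, [0, 0, 0], 0], [50, [0, 0, 0], 0], [50, [0, 0, -0.1], 0], [50, [0, 0, -0.22], 0], [50, [0.12, 0, -0.25], 0], [50, [0.25, -0.1, -0.25], 0.045], [50, [0.35, -0.2, -0.25], 0.09], [50, [0.35, -0.3, -0.25], 0.13]])

```text
time_s: 7.15
eef_pos: [0.5268, 0.1611, 0.2928]
eef_rot: [0.001, 0.134, 0.991, 0.0]
wrist_force: [1.0, -0.5, 0.7]
opening: 0.582
grasp_force: 0.0
```

```bash
sed -i 's/d=(yd-cur+90)%180-90/d=(yd-cur+180)%360-180/' h.py; python3 - <<'E'
from h import *
from disp import disp
for n in ('top','scene'):
    p=camera(n);w=cloud(p).reshape(-1,3);disp(w[~np.isnan(w[:,0])])
go(.5,.0,.30,-4); print(get_obs()['eef_pos'])
E
```

```text
disp 170 ang 60.87656021125967 hinge dist 0.008976105720224292 res 0.000623532850829586
disp 1742 ang 59.86014793720274 hinge dist -0.014479598284078753 res 0.0012883911236517452
go [0.5 0.  0.3] shift [-0.0369, -0.3956, -0.0167] turn 0.4346 yd_now 74.22 q6 -1.22
[0.52885387 0.15625742 0.29303994]
```

Call:
play_rows(plan=[[85, [-0.037, -0.396, -0.017], 0.435], [85, [-0.037, -0.396, -0.017], 0.435], [85, [-0.037, -0.396, -0.017], 0.435], [85, [-0.037, -0.396, -0.017], 0.435], [85, [-0.037, -0.396, -0.017], 0.435], [85, [-0.037, -0.396, -0.017], 0.435], [85, [-0.037, -0.396, -0.017], 0.435], [85, [-0.037, -0.396, -0.017], 0.435], [85, [-0.037, -0.396, -0.017], 0.435], [85, [-0.037, -0.396, -0.017], 0.435]])

```text
time_s: 8.25
eef_pos: [0.5023, 0.0042, 0.2992]
eef_rot: [0.001, 0.73, 0.684, 0.0]
wrist_force: [-0.1, 0.2, 0.3]
opening: 0.991
grasp_force: 0.0
```

Call:
play_rows(plan=[[85, [0, 0, 0], 0], [85, [0, 0, 0], 0], [85, [0, 0, 0], 0]])

```text
time_s: 8.55
eef_pos: [0.5019, 0.0041, 0.2987]
eef_rot: [0.0, 0.729, 0.685, 0.0]
wrist_force: [-1.2, 0.3, -0.4]
opening: 0.995
grasp_force: 0.0
```

```bash
cat > view.py <<'E'
from h import *
import sys
p,w,P,o=wshot(sys.argv[1]);print(np.round(o['eef_pos'],4),go(.5,0,.3,-4))
for zl,zh in((.006,.02),(.026,.06)):
  k=P[(P[:,2]>zl)&(P[:,2]<zh)&(P[:,0]>.3)&(P[:,0]<.74)&(P[:,1]<.45)]
  g=np.zeros((600,1000),np.uint8);ij=np.c_[(k[:,0]*1000-300),(k[:,1]*1000+500)].astype(int)
  g[ij[:,0].clip(0,599),ij[:,1].clip(0,999)]=255
  g=cv2.morphologyEx(g,cv2.MORPH_CLOSE,np.ones((5,5)))
  nl,L,S,C=cv2.connectedComponentsWithStats(g)
  lab=L[ij[:,0].clip(0,599),ij[:,1].clip(0,999)]
  for i in range(1,nl):
    if S[i,4]>300: 
      q=k[lab==i]; print(zl,rect(q,zl,zh,(0,1,-1,1)))
f=P[(P[:,2]>.0095)&(P[:,2]<.016)&(P[:,0]>.54)&(P[:,0]<.68)&(P[:,1]>-.32)&(P[:,1]<.05)]
np.save('f.npy',f)
E
python3 view.py w4.png
```

```text
go [0.5 0.  0.3] shift [-0.0103, -0.004, -0.0033] turn 0.0024 yd_now -3.56 q6 -0.17
[0.5019 0.0041 0.2987] None
0.006 [ 666.9 -117.5  320.3  146.   -80.8 1768. ]
0.026 [ 429.6 -170.1   70.4   44.9  -23.5 1121. ]
0.026 [ 440.4 -279.8   70.1   45.8    8.3  779. ]
0.026 [ 446.4  121.1   71.1   44.7   19.7 1633. ]
0.026 [ 450.1  -28.    71.3   44.6   18.9 1532. ]
0.026 [523.9 100.6  40.5  38.5  86.5 718. ]
0.026 [ 665.1  213.9  148.7   36.     2.2 1889. ]
0.026 [712.1  90.4  39.1  39.  -33.3 706. ]
```

View pics/w4.png

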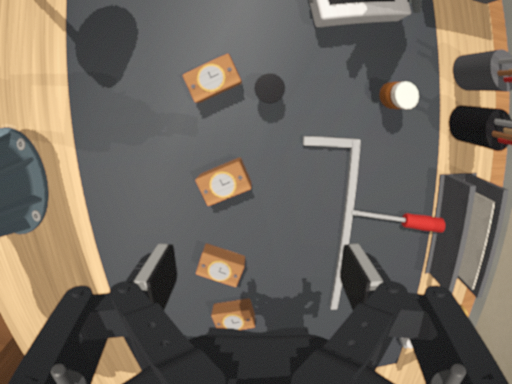

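Wrist view: four holders at (212,75), (223,182), (220,265), (234,315). The square's corner is at (358,140), and the screwdriver tip touches the fence at (355,213). Next I'll fit the square's faces.

```bash
cat > sq.py <<'E'
from h import *
from scipy.optimize import least_squares
def fit(f,name):
    # bars: fence x'[0,12], y'[-300,12]; stop y'[0,12], x'[-75,12]. fit (cx,cy,a) by IoU-like edge distance
    def loc(p):
        a=p[2];d=f[:,:2]-p[:2];return d@[np.cos(a),np.sin(a)],d@[-np.sin(a),np.cos(a)]
    from scipy.optimize import minimize
    def cost(p):
        x,y=loc(p)
        d1=np.maximum(abs(x-.006)-.006,0)+np.maximum(abs(y+.144)-.156,0)
        d2=np.maximum(abs(y-.006)-.006,0)+np.maximum(abs(x+.0315)-.0435,0)
        return np.minimum(np.minimum(d1,d2),.006).sum()
    b=min((minimize(cost,[.627+dx,.014+dy,np.radians(-4)],method='Nelder-Mead',options=dict(initial_simplex=np.array([[.627+dx,.014+dy,-.07],[.632+dx,.014+dy,-.07],[.627+dx,.019+dy,-.07],[.627+dx,.014+dy,-.05]]),xatol=1e-5,fatol=1e-6)) for dx in(-.006,0,.006) for dy in(-.005,.005)),key=lambda r:r.fun)
    x,y=loc(b.x);m=(y<-.02)&(y>-.28)&(abs(x-.006)<.012);m2=(x<-.01)&(x>-.07)&(abs(y-.006)<.012)
    print(name,np.round(b.x[:2]*1000,1),np.degrees(b.x[2]).round(2),'cost',b.fun/len(f),len(f),'fence x',np.round(np.percentile(x[m],[3,97])*1000,1),'stop y',np.round(np.percentile(y[m2],[3,97])*1000,1))
def sel(P): return P[(P[:,2]>.0085)&(P[:,2]<.016)&(P[:,0]>.54)&(P[:,0]<.665)&(P[:,1]>-.31)&(P[:,1]<.05)]
if __name__=='__main__':
    fit(np.load('f.npy'),'wrist')
    for n in('top','scene'):
        p=camera(n);w=cloud(p).reshape(-1,3);fit(sel(w[~np.isnan(w[:,0])]),n)
E
python3 sq.py
python3 - <<'E'
import numpy as np
from h import *
# current holder B pick: tool y along holder x axis 18.9
go(.450,-.028,.10,18.9); go(.450,-.028,.005,18.9)
E
```

```text
wrist [644.5  11.6] -4.71 cost 7.177815909188782e-05 1474 fence x [ 0.  11.9] stop y [ 0.3 11.7]
go [ 0.45  -0.028  0.1  ] shift [-0.088, -0.1243, 0.4965] turn -0.1249 yd_now -3.58 q6 -0.17
go [ 0.45  -0.028  0.005] shift [-0.088, -0.1243, 0.734] turn -0.1249 yd_now -3.58 q6 -0.17Traceback (most recent call last):
  File "sq.py", line 20, in <module>
    p=camera(n);w=cloud(p).reshape(-1,3);fit(sel(w[~np.isnan(w[:,0])]),n)
                                         ~~~^^^^^^^^^^^^^^^^^^^^^^^^^^^^^
  File "sq.py", line 15, in fit
    print(name,np.round(b.x[:2]*1000,1),np.degrees(b.x[2]).round(2),'cost',b.fun/len(f),len(f),'fence x',np.round(np.percentile(x[m],[3,97])*1000,1),'stop y',np.round(np.percentile(y[m2],[3,97])*1000,1))
                                                                                                                                                                       ~~~~~~~~~~~~~^^^^^^^^^^^^^^
    return _quantile_unchecked(
        a, q, axis, out, overwrite_input, method, keepdims, weights)
    return _ureduce(a,
                    func=_quantile_ureduce_func,
    ...<5 lines>...
                    overwrite_input=overwrite_input,
                    method=method)
    r = func(a, **kwargs)
    result = _quantile(arr,
                       quantiles=q,
    ...<2 lines>...
                       out=out,
                       weights=wgt)
    slices_having_nans = np.isnan(arr[-1, ...])
                                  ~~~^^^^^^^^^
IndexError: index -1 is out of bounds for axis 0 with size 0
```

Call:
play_rows(plan=[[85, [-0.088, -0.124, 0.12], -0.045], [85, [-0.088, -0.124, 0.25], -0.09], [85, [-0.088, -0.124, 0.37], -0.125], [85, [-0.088, -0.124, 0.49], -0.125], [85, [-0.088, -0.124, 0.54], -0.125], [85, [-0.088, -0.124, 0.54], -0.125], [85, [-0.088, -0.124, 0.6], -0.125], [85, [-0.088, -0.124, 0.66], -0.125], [85, [-0.088, -0.124, 0.727], -0.125], [85, [-0.088, -0.124, 0.727], -0.125]])

```text
time_s: 9.65
eef_pos: [0.4492, -0.0276, 0.0071]
eef_rot: [-0.002, 0.582, 0.813, -0.0]
wrist_force: [-0.4, 1.4, 0.3]
opening: 0.997
grasp_force: 0.0
```

Call:
play_rows(plan=[[85, [0, 0, 0], 0], [60, [0, 0, 0], 0], [60, [0, 0, 0], 0], [60, [0, 0, 0], 0], [60, [0, 0, 0], 0]])

```text
time_s: 10.15
eef_pos: [0.452, -0.0286, 0.0103]
eef_rot: [0.002, 0.582, 0.813, 0.001]
wrist_force: [-1.0, 0.2, 7.3]
opening: 0.805
grasp_force: 67.7
```

```bash
cat > tips.py <<'E'
from h import *
import sys
p,w,P,o=wshot(sys.argv[1] if len(sys.argv)>1 else None)
q=o['eef_rot'];M=R.from_quat([q[1],q[2],q[3],q[0]]).as_matrix()
T=(P-o['eef_pos'])@M
for s in(1,-1):
    m=(T[:,1]*s>.02)&(T[:,1]*s<.07)&(abs(T[:,0])<.014)&(T[:,2]>-.06)
    t=T[m];print('side',s,[(z,int((abs(t[:,2]-z/1000)<.0015).sum()),np.round(np.percentile(t[abs(t[:,2]-z/1000)<.0015][:,1]*1000,[5,95])).tolist()) for z in range(-40,14,3) if (abs(t[:,2]-z/1000)<.0015).sum()>3])
print(np.round(o['eef_pos'],4),o['opening'],o['grasp_force'],o['wrist_force'])
E
python3 tips.py w5.png
```

```text
side 1 [(-40, 159, [35.0, 47.0]), (-37, 166, [35.0, 47.0]), (-34, 162, [35.0, 47.0]), (-31, 152, [35.0, 47.0]), (-28, 1169, [21.0, 37.0]), (-25, 586, [21.0, 41.0]), (-22, 63, [37.0, 48.0]), (-19, 39, [38.0, 48.0]), (-16, 31, [38.0, 47.0]), (-13, 7, [39.0, 42.0]), (8, 1201, [46.0, 69.0]), (11, 138, [47.0, 69.0])]
side -1 [(-40, 170, [-45.0, -33.0]), (-37, 163, [-46.0, -33.0]), (-34, 160, [-46.0, -33.0]), (-31, 155, [-45.0, -33.0]), (-28, 1216, [-35.0, -21.0]), (-25, 373, [-44.0, -21.0]), (-22, 52, [-46.0, -36.0]), (-19, 48, [-46.0, -37.0]), (-16, 28, [-46.0, -37.0]), (-13, 5, [-40.0, -38.0]), (8, 1402, [-69.0, -44.0]), (11, 36, [-68.0, -43.0])]
[ 0.452  -0.0286  0.0103] 0.8053817743363386 67.65591144561768 [-0.96642201  0.18515859  7.25803009]
```

View pics/w5.png

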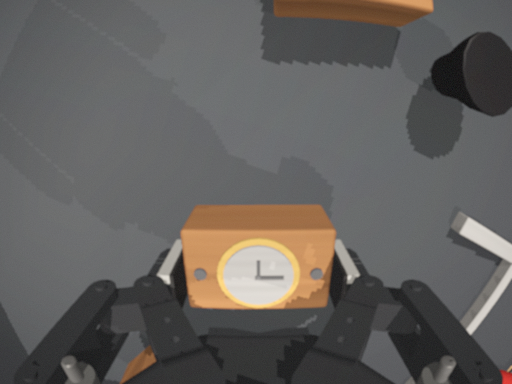

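```bash
cat >> h.py <<'E'
SQ=(.6445,.0116,-4.71)
def sqw(x,y):
    a=np.radians(SQ[2]);return SQ[0]+np.cos(a)*x-np.sin(a)*y, SQ[1]+np.sin(a)*x+np.cos(a)*y
def gob(base,yb,tgt,yd):
    a=np.radians(yb);Y=np.array([np.cos(a),np.sin(a),0]);X=np.array([-np.sin(a),np.cos(a),0])
    d=np.array(tgt)-base;s=np.array([d@X,d@Y,-d[2]])/.4
    t=-((yd-yb+180)%360-180)/180
    print('to',np.round(tgt,4),yd,'shift',np.round(s,4).tolist(),'turn',round(t,4))
E
python3 - <<'E'
from h import *
b=[.4498,-.028,.0079]
x,y=sqw(-.041,-.029);gob(b,18.92,[x,y,.045],-4.71);gob(b,18.92,[x,y,.0095],-4.71)
E
```

```text
to [ 0.6013 -0.0139  0.045 ] -4.71 shift [-0.0895, 0.3696, -0.0927] turn 0.1313
to [ 0.6013 -0.0139  0.0095] -4.71 shift [-0.0895, 0.3696, -0.004] turn 0.1313
```

Call:
play_rows(plan=[[60, [0, 0, -0.06], 0], [60, [0, 0, -0.12], 0], [60, [-0.02, 0.08, -0.12], 0.03], [60, [-0.04, 0.17, -0.12], 0.06], [60, [-0.06, 0.26, -0.12], 0.1], [60, [-0.09, 0.34, -0.12], 0.131], [60, [-0.0895, 0.3696, -0.12], 0.1313], [60, [-0.0895, 0.3696, -0.0927], 0.1313], [60, [-0.0895, 0.3696, -0.0927], 0.1313], [60, [-0.0895, 0.3696, -0.0927], 0.1313]])

```text
time_s: 11.2
eef_pos: [0.5993, -0.0138, 0.044]
eef_rot: [-0.001, 0.736, 0.677, -0.001]
wrist_force: [-0.5, -0.2, -0.9]
opening: 0.808
grasp_force: 69.3
```

```bash
cat > held.py <<'E'
from h import *
from sq import fit,sel
import sys
p,w,P,o=wshot(sys.argv[1] if len(sys.argv)>1 else None)
print(np.round(o['eef_pos'],4),o['opening'],o['grasp_force'],np.round(o['wrist_force'],1))
f=sel(P)
if len(f)>200:
    try: fit(f,'sq')
    except Exception as e: print('nofit',len(f))
z0=float(sys.argv[2]) if len(sys.argv)>2 else .03
k=P[(P[:,2]>z0)&(P[:,2]<z0+.018)]
x,y,_=o['eef_pos']
d=k[(abs(k[:,0]-x)<.08)&(abs(k[:,1]-y)<.06)]
print('held?',rect(d,0,1,(0,1,-1,1)))
E
python3 held.py w6.png .066; python3 -c "
from h import *
go(*sqw(-.041,-.029),.0095,-4.71)"
```

```text
[ 0.5993 -0.0138  0.044 ] 0.8083528221025741 69.28573608398438 [-0.5 -0.2 -0.9]
sq [644.6  11.9] -4.66 cost 2.0594784517796652e-06 4062 fence x [ 0.3 11.7] stop y [ 0.5 11.7]
held? [ 6.0030e+02 -1.2800e+01  9.6300e+01  4.5400e+01 -4.8000e+00  1.3543e+04]
go [ 0.6013 -0.0139  0.0095] shift [0.0003, 0.0037, 0.0873] turn -0.0002 yd_now -4.75 q6 -0.14
```

View pics/w6.png

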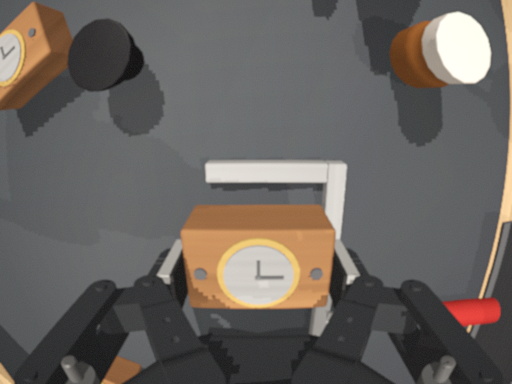

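Call:
play_rows(plan=[[60, [0, 0, 0.03], 0], [60, [0, 0, 0.06], 0], [60, [0, 0, 0.085], 0], [60, [0, 0, 0.085], 0], [60, [0, 0.01, 0.085], 0], [60, [0, 0.02, 0.085], 0], [60, [0, 0.025, 0.085], 0], [60, [0.01, 0.025, 0.085], 0], [60, [0.02, 0.025, 0.085], 0], [60, [0.02, 0.025, 0.085], 0]])

```text
time_s: 12.25
eef_pos: [0.6075, -0.0088, 0.0099]
eef_rot: [-0.003, 0.736, 0.677, -0.005]
wrist_force: [-19.4, -10.2, 12.9]
opening: 0.803
grasp_force: 72.8
```

```bash
cat > row.py <<'E'
from h import *
import sys
# positions of top faces (z .028-.045) in square frame, mm
def row(P,zl=.026,zh=.045,xm=-.12):
    a=np.radians(SQ[2]);d=P[:,:2]-SQ[:2]
    x=d@[np.cos(a),np.sin(a)];y=d@[-np.sin(a),np.cos(a)]
    m=(P[:,2]>zl)&(P[:,2]<zh)&(x>xm)&(x<.06)&(y>-.3)&(y<.05)
    return x[m]*1000,y[m]*1000
if __name__=='__main__':
    p,w,P,o=wshot(sys.argv[1] if len(sys.argv)>1 else None)
    print(np.round(o['eef_pos'],4),o['opening'],o['grasp_force'],np.round(o['wrist_force'],1))
    b=o['eef_pos'][:2]-SQ[:2];a=np.radians(SQ[2]);print('tcp sq',np.round([b@[np.cos(a),np.sin(a)]*1000,b@[-np.sin(a),np.cos(a)]*1000],1))
    x,y=row(P)
    for y0 in range(-230,10,6):
        m=(y>=y0)&(y<y0+6)
        if m.sum()>10: print(y0,m.sum(),np.round(np.percentile(x[m],[1,99]),1).tolist(),end='; ')
    print();print('y ext for x in(-55,-15):',np.round(np.percentile(y[(x>-55)&(x<-15)],[.5,99.5]),1))
E
python3 row.py
```

```text
[ 0.6075 -0.0088  0.0099] 0.8033237505617115 72.80078530311584 [-19.4 -10.2  12.9]
tcp sq [-35.2 -23.4]
-44 1021 [-68.3, -0.4]; -38 1309 [-68.5, 0.2]; -32 1528 [-68.6, 0.4]; -26 1643 [-68.6, 0.3]; -20 2169 [-81.3, 13.1]; -14 2355 [-74.5, 6.1]; -8 2052 [-68.2, -0.6]; -2 1957 [-67.7, -0.9]; 
y ext for x in(-55,-15): [-43.4  -0.2]
```

Call:
play_rows(plan=[[78, [0, -0.003, 0], 0], [85, [0, -0.003, 0], 0], [85, [0, -0.003, 0], 0], [85, [0, -0.003, -0.03], 0], [85, [0, -0.003, -0.15], 0], [85, [0, -0.05, -0.27], 0], [85, [0, -0.15, -0.39], 0], [85, [0, -0.25, -0.51], 0], [85, [0, -0.25, -0.6], 0], [85, [0, -0.25, -0.6], 0]])

```text
time_s: 13.3
eef_pos: [0.5143, 0.0013, 0.2586]
eef_rot: [0.005, 0.736, 0.677, 0.003]
wrist_force: [0.7, -0.6, 1.0]
opening: 0.994
grasp_force: 0.0
```

Call:
play_rows(plan=[[85, [0, 0, 0], 0], [85, [0, 0, 0], 0], [85, [0, 0, 0], 0]])

```text
time_s: 13.6
eef_pos: [0.5119, 0.0016, 0.2491]
eef_rot: [-0.001, 0.736, 0.677, -0.001]
wrist_force: [0.4, -0.5, -0.0]
opening: 0.999
grasp_force: 0.0
```

```bash
python3 view.py w7.png; python3 row.py|tail -3; python3 - <<'E'
from h import *
p=camera('top');w=cloud(p).reshape(-1,3);w=w[~np.isnan(w[:,0])]
for n,b in {'hA':(.38,.51,.08,.165),'hC':(.37,.49,-.215,-.12),'hD':(.38,.5,-.32,-.24),'w':(.4,.51,.32,.41)}.items():print(n,rect(w,.026,.05,b))
E
```

```text
go [0.5 0.  0.3] shift [-0.0063, -0.0297, -0.1274] turn -0.0043 yd_now -4.78 q6 -0.15
[0.5119 0.0016 0.2491] None
0.006 [ 643.2  -50.6  210.9   98.7  -58.1 1575. ]
0.006 [ 629.5 -245.3   84.    13.1   85.3  276. ]
0.026 [ 430.5 -168.8   70.7   44.9  -23.9 1274. ]
0.026 [ 446.3  121.4   71.1   45.3   20.  2063. ]
0.026 [523.8 100.8  40.5  39.4  86.  943. ]
0.026 [ 607.7   -6.8   70.3   43.3   -4.3 1865. ]
0.026 [664.8 203.4 136.8  14.4   2.3 621. ]
0.026 [711.8  90.6  39.   38.8  36.7 912. ]
tcp sq [-131.3  -20.9]
-44 212 [-69.8, -1.7]; -38 230 [-69.8, -2.0]; -32 254 [-69.8, -1.2]; -26 247 [-69.7, -1.5]; -20 259 [-69.7, -0.9]; -14 271 [-69.5, -1.3]; -8 259 [-69.4, -2.2]; -2 131 [-68.5, -1.9]; 
y ext for x in(-55,-15): [-42.8   0.1]
hA [454.5 100.6  79.7  74.2 -59.   51. ]
hC [ 426.7 -169.5   70.1   43.8  -24.2  343. ]
hD [ 436.9 -280.4   69.7   44.9    9.5  343. ]
w [454.8 365.6  69.8  36.7 -27.1 266. ]
```

```bash
python3 - <<'E'
from h import *
go(.4463,.1214,.10,20);go(.4463,.1214,.003,20)
E
```

```text
go [0.4463 0.1214 0.1   ] shift [0.2848, -0.1876, 0.3738] turn -0.1377 yd_now -4.78 q6 -0.15
go [0.4463 0.1214 0.003 ] shift [0.2847, -0.1869, 0.6163] turn -0.1377 yd_now -4.78 q6 -0.15
```

Call:
play_rows(plan=[[85, [0.1, -0.06, 0.1], -0.045], [85, [0.2, -0.12, 0.2], -0.09], [85, [0.2848, -0.187, 0.3], -0.1377], [85, [0.2848, -0.187, 0.37], -0.1377], [85, [0.2848, -0.187, 0.37], -0.1377], [85, [0.2848, -0.187, 0.37], -0.1377], [85, [0.2848, -0.187, 0.45], -0.1377], [85, [0.2848, -0.187, 0.53], -0.1377], [85, [0.2848, -0.187, 0.616], -0.1377], [85, [0.2848, -0.187, 0.616], -0.1377]])

```text
time_s: 14.75
eef_pos: [0.4466, 0.12, 0.0027]
eef_rot: [-0.002, 0.574, 0.819, -0.001]
wrist_force: [-0.9, 0.4, -0.1]
opening: 0.997
grasp_force: 0.0
```

Call:
play_rows(plan=[[85, [0, 0, 0], 0], [85, [0, 0, 0], 0], [60, [0, 0, 0], 0], [60, [0, 0, 0], 0], [60, [0, 0, 0], 0], [60, [0, 0, 0], 0]])

```text
time_s: 15.35
eef_pos: [0.4496, 0.121, 0.0069]
eef_rot: [0.002, 0.573, 0.819, 0.001]
wrist_force: [-0.8, -1.5, 9.3]
opening: 0.806
grasp_force: 67.1
```

```bash
python3 tips.py; python3 - <<'E'
from h import *
b=[.4463,.1214,.003]
x,y=sqw(-.041,-.073);gob(b,20,[x,y,.045],-4.7);gob(b,20,[x,y,.09],-4.7)
E
```

```text
side 1 [(-40, 166, [35.0, 47.0]), (-37, 166, [35.0, 47.0]), (-34, 166, [35.0, 48.0]), (-31, 1522, [21.0, 35.0]), (-28, 284, [22.0, 47.0]), (-25, 61, [37.0, 48.0]), (-22, 58, [38.0, 48.0]), (-19, 35, [39.0, 48.0]), (-16, 24, [40.0, 47.0]), (-13, 5, [41.0, 42.0]), (5, 1295, [46.0, 69.0]), (8, 27, [48.0, 68.0])]
side -1 [(-40, 167, [-46.0, -33.0]), (-37, 161, [-46.0, -33.0]), (-34, 181, [-46.0, -26.0]), (-31, 1498, [-34.0, -21.0]), (-28, 147, [-46.0, -21.0]), (-25, 58, [-47.0, -36.0]), (-22, 48, [-47.0, -37.0]), (-19, 43, [-46.0, -38.0]), (-16, 23, [-45.0, -38.0]), (2, 10, [-67.0, -47.0]), (5, 1409, [-69.0, -45.0])]
[0.4496 0.121  0.0069] 0.8057128921034034 67.06738114356995 [-0.8034804  -1.50067884  9.33810327]
to [ 0.5976 -0.0578  0.045 ] -4.7 shift [-0.5504, 0.2023, -0.105] turn 0.1372
to [ 0.5976 -0.0578  0.09  ] -4.7 shift [-0.5504, 0.2023, -0.2175] turn 0.1372
```

Call:
play_rows(plan=[[60, [0, 0, -0.1], 0], [60, [0, 0, -0.2175], 0], [60, [-0.1, 0.03, -0.2175], 0.04], [60, [-0.2, 0.07, -0.2175], 0.08], [60, [-0.3, 0.11, -0.2175], 0.12], [60, [-0.4, 0.15, -0.2175], 0.1372], [60, [-0.5, 0.2023, -0.2175], 0.1372], [60, [-0.5504, 0.2023, -0.2175], 0.1372], [60, [-0.5504, 0.2023, -0.13], 0.1372], [60, [-0.5504, 0.2023, -0.105], 0.1372]])

```text
time_s: 16.4
eef_pos: [0.5966, -0.058, 0.0443]
eef_rot: [-0.002, 0.736, 0.677, -0.001]
wrist_force: [-0.8, 1.1, -2.8]
opening: 0.808
grasp_force: 69.8
```

Call:
play_rows(plan=[[60, [0, 0, 0], 0], [60, [0, 0, 0], 0]])

```text
time_s: 16.6
eef_pos: [0.5985, -0.0573, 0.0472]
eef_rot: [-0.0, 0.735, 0.678, -0.0]
wrist_force: [0.5, 0.3, -1.0]
opening: 0.806
grasp_force: 69.8
```

```bash
python3 held.py w8.png .066; python3 row.py | sed -n 2p; python3 -c "
from h import *
go(*sqw(-.041,-.073),.0065,-4.7)"
```

```text
[ 0.5985 -0.0573  0.0472] 0.8059673188536574 69.77336525917053 [ 0.5  0.3 -1. ]
sq [645.   11.3] -4.81 cost 2.2320888674387797e-06 4442 fence x [ 0.4 11.4] stop y [ 0.1 11.6]
held? [ 5.9950e+02 -5.5100e+01  9.6900e+01  4.5200e+01 -4.5000e+00  1.4554e+04]
tcp sq [-39.4 -72.6]
go [ 0.5976 -0.0578  0.0065] shift [-0.0007, -0.005, 0.1039] turn 0.0004 yd_now -4.63 q6 -0.21
```

Call:
play_rows(plan=[[60, [0, 0, 0.035], 0], [60, [0, 0, 0.07], 0], [60, [0, 0, 0.101], 0], [60, [0, 0, 0.101], 0], [60, [0, 0.008, 0.101], 0], [60, [0, 0.016, 0.101], 0], [60, [0.007, 0.016, 0.101], 0], [60, [0.014, 0.016, 0.101], 0], [60, [0.0215, 0.016, 0.101], 0], [60, [0.0215, 0.016, 0.101], 0]])

```text
time_s: 17.7
eef_pos: [0.6038, -0.0536, 0.0053]
eef_rot: [-0.0, 0.735, 0.678, -0.004]
wrist_force: [-9.1, -15.2, 4.6]
opening: 0.806
grasp_force: 75.5
```

```bash
python3 row.py
```

```text
[ 0.6038 -0.0536  0.0053] 0.8060281484126516 75.49980282783508 [ -9.1 -15.2   4.6]
tcp sq [-35.2 -68.3]
-92 163 [-68.0, -1.4]; -86 1185 [-68.3, -0.6]; -80 1446 [-68.9, 0.2]; -74 1638 [-68.8, 0.2]; -68 1855 [-68.8, 0.3]; -62 2840 [-81.7, 12.9]; -56 2062 [-68.4, -0.6]; -50 2347 [-68.1, -0.8]; -44 1851 [-68.4, -0.9]; -38 2210 [-68.4, -1.0]; -32 2402 [-68.3, -1.0]; -26 2518 [-68.4, -0.9]; -20 2685 [-68.6, -0.9]; -14 2753 [-68.4, -1.1]; -8 2828 [-68.5, -1.0]; -2 1196 [-67.9, -1.9]; 
y ext for x in(-55,-15): [-86.1  -0.1]
```

Call:
play_rows(plan=[[78, [-0.002, -0.003, 0], 0], [85, [-0.002, -0.003, 0], 0], [85, [-0.002, -0.003, 0], 0], [85, [-0.002, -0.003, -0.03], 0], [85, [-0.002, -0.003, -0.15], 0], [85, [-0.08, -0.05, -0.27], 0], [85, [-0.16, -0.15, -0.39], 0], [85, [-0.25, -0.25, -0.51], 0], [85, [-0.25, -0.25, -0.6], 0], [85, [-0.25, -0.25, -0.6], 0]])

```text
time_s: 18.75
eef_pos: [0.4978, -0.1426, 0.2505]
eef_rot: [0.002, 0.736, 0.677, 0.001]
wrist_force: [0.5, -0.5, 0.1]
opening: 0.996
grasp_force: 0.0
```

Call:
play_rows(plan=[[85, [0, 0, 0], 0], [85, [0, 0, 0], 0], [85, [0, 0, 0], 0]])

```text
time_s: 19.05
eef_pos: [0.4978, -0.1407, 0.2452]
eef_rot: [-0.001, 0.735, 0.678, -0.0]
wrist_force: [0.6, 0.0, 0.9]
opening: 0.993
grasp_force: 0.0
```

```bash
python3 view.py w9.png; python3 row.py|tail -3; python3 - <<'E'
from h import *
p=camera('top');w=cloud(p).reshape(-1,3);w=w[~np.isnan(w[:,0])]
for n,b in {'hC':(.37,.49,-.215,-.12),'hD':(.38,.5,-.32,-.24),'w':(.4,.51,.32,.41)}.items():print(n,rect(w,.026,.05,b))
p=camera('scene');w=cloud(p).reshape(-1,3);w=w[~np.isnan(w[:,0])]
a=np.radians(SQ[2]);d=w[:,:2]-np.array(SQ[:2])-[.006,0];x=d@[np.cos(a),np.sin(a)];y=d@[-np.sin(a),np.cos(a)]
for x0 in range(10,90,8):
    m=(x*1000>=x0)&(x*1000<x0+8)&(w[:,2]>.004)&(y>-.15)&(y<-.03)&(w[:,2]<.04);print(x0,m.sum(),np.round(np.percentile(np.c_[y,w[:,2]][m],[5,95],axis=0)*1000).tolist() if m.sum() else '')
E
```

```text
go [0.5 0.  0.3] shift [0.351, -0.023, -0.1376] turn -0.0036 yd_now -4.65 q6 -0.42
[ 0.4978 -0.1407  0.2452] None
0.006 [ 488.7 -399.8   45.5   37.7   -3.2  432. ]
0.006 [ 666.1 -108.2  303.7  143.9  -79.6 2111. ]
0.026 [ 429.6 -169.7   71.1   44.9  -24.  1940. ]
0.026 [ 440.3 -280.2   70.6   45.1    8.5 1496. ]
0.026 [ 605.8  -29.8   87.2   70.7   85.4 3988. ]
tcp sq [-133.8 -163.8]
-92 131 [-69.8, -1.4]; -86 283 [-69.9, -1.0]; -80 279 [-69.6, -1.3]; -74 276 [-69.4, -1.2]; -68 283 [-70.2, -1.5]; -62 279 [-70.0, -1.6]; -56 278 [-69.4, -0.4]; -50 268 [-69.3, -2.8]; -44 284 [-70.3, -1.3]; -38 279 [-69.9, -0.7]; -32 278 [-69.5, -1.5]; -26 274 [-70.4, -1.5]; -20 274 [-69.9, -0.9]; -14 264 [-69.7, -1.3]; -8 257 [-70.1, -2.1]; -2 38 [-67.1, -2.5]; 
y ext for x in(-55,-15): [-88.4  -1.6]
hC [ 426.1 -169.1   69.    43.8  -23.3  205. ]
hD [ 436.7 -276.7   67.8   37.9    7.4  200. ]
w [455.  365.3  70.2  36.8 -28.2 267. ]
10 6 [[-108.0, 6.0], [-49.0, 17.0]]
18 6 [[-132.0, 7.0], [-104.0, 17.0]]
26 6 [[-110.0, 6.0], [-85.0, 17.0]]
34 6 [[-112.0, 5.0], [-100.0, 17.0]]
42 6 [[-115.0, 6.0], [-81.0, 18.0]]
50 6 [[-112.0, 12.0], [-110.0, 17.0]]
58 5 [[-113.0, 6.0], [-111.0, 19.0]]
66 9 [[-132.0, 4.0], [-88.0, 18.0]]
74 5 [[-116.0, 6.0], [-105.0, 16.0]]
82 9 [[-130.0, 4.0], [-70.0, 19.0]]
```

```bash
python3 - <<'E'
from h import *
go(.4298,-.1696,.0105,-24)
b=[.4298,-.1696,.0105]
x,y=sqw(-.041,-.117);gob(b,-24,[x,y,.055],-4.7)
E
```

```text
go [ 0.4298 -0.1696  0.0105] shift [-0.0862, -0.1623, 0.586] turn 0.1075 yd_now -4.64 q6 -0.42
to [ 0.594  -0.1016  0.055 ] -4.7 shift [0.3222, 0.306, -0.1112] turn -0.1072
```

Call:
play_rows(plan=[[85, [-0.05, -0.08, 0.1], 0.04], [85, [-0.0862, -0.1623, 0.22], 0.08], [85, [-0.0862, -0.1623, 0.33], 0.1075], [85, [-0.0862, -0.1623, 0.37], 0.1075], [85, [-0.0862, -0.1623, 0.37], 0.1075], [85, [-0.0862, -0.1623, 0.45], 0.1075], [85, [-0.0862, -0.1623, 0.53], 0.1075], [85, [-0.0862, -0.1623, 0.586], 0.1075], [85, [-0.0862, -0.1623, 0.586], 0.1075], [85, [-0.0862, -0.1623, 0.586], 0.1075]])

```text
time_s: 20.25
eef_pos: [0.4316, -0.1709, 0.0128]
eef_rot: [0.0, 0.839, 0.545, 0.0]
wrist_force: [0.5, -0.8, 0.3]
opening: 0.995
grasp_force: 0.0
```

Call:
play_rows(plan=[[85, [0, 0, 0], 0], [60, [0, 0, 0], 0], [60, [0, 0, 0], 0], [60, [0, 0, 0], 0], [60, [0, 0, 0], 0]])

```text
time_s: 20.75
eef_pos: [0.4318, -0.1713, 0.0136]
eef_rot: [0.001, 0.839, 0.544, 0.001]
wrist_force: [-2.2, 0.9, 9.1]
opening: 0.802
grasp_force: 67.1
```

Call:
play_rows(plan=[[60, [0, 0, -0.06], 0], [60, [0, 0, -0.13], 0], [60, [0.08, 0.08, -0.13], -0.03], [60, [0.16, 0.16, -0.13], -0.06], [60, [0.24, 0.24, -0.13], -0.1], [60, [0.3222, 0.306, -0.13], -0.1072], [60, [0.3222, 0.306, -0.1112], -0.1072], [60, [0.3222, 0.306, -0.1112], -0.1072], [60, [0.3222, 0.306, -0.1112], -0.1072], [60, [0.3222, 0.306, -0.1112], -0.1072]])

```text
time_s: 21.75
eef_pos: [0.594, -0.1032, 0.0564]
eef_rot: [-0.0, 0.736, 0.677, -0.0]
wrist_force: [-0.3, -0.2, -2.4]
opening: 0.797
grasp_force: 70.1
```

```bash
python3 held.py w10.png .066; python3 row.py | sed -n 2p; python3 tips.py
```

```text
[ 0.594  -0.1032  0.0564] 0.7971258752171333 70.13576030731201 [-0.3 -0.2 -2.4]
sq [645.3  11.4] -4.79 cost 6.914803329000992e-05 3732 fence x [ 0.3 11.7] stop y [ 5.7 11.4]
held? [ 5.946e+02 -1.031e+02  9.620e+01  4.480e+01 -4.700e+00  1.311e+04]
tcp sq [ -40.7 -118.7]
side 1 [(-40, 159, [35.0, 45.0]), (-37, 163, [35.0, 47.0]), (-34, 167, [35.0, 48.0]), (-31, 146, [35.0, 47.0]), (-28, 144, [35.0, 48.0]), (-25, 767, [21.0, 40.0]), (-22, 942, [21.0, 38.0]), (-19, 59, [37.0, 47.0]), (-16, 29, [38.0, 46.0]), (-13, 10, [38.0, 41.0])]
side -1 [(-40, 170, [-46.0, -33.0]), (-37, 158, [-46.0, -33.0]), (-34, 164, [-46.0, -33.0]), (-31, 149, [-46.0, -33.0]), (-28, 147, [-46.0, -33.0]), (-25, 830, [-38.0, -21.0]), (-22, 716, [-38.0, -21.0]), (-19, 58, [-46.0, -36.0]), (-16, 30, [-45.0, -36.0]), (-13, 12, [-40.0, -36.0])]
[ 0.5944 -0.1033  0.0566] 0.8033388535069077 70.13532400131226 [-0.61320005  0.55439185 -1.69421001]
```

View pics/w10.png

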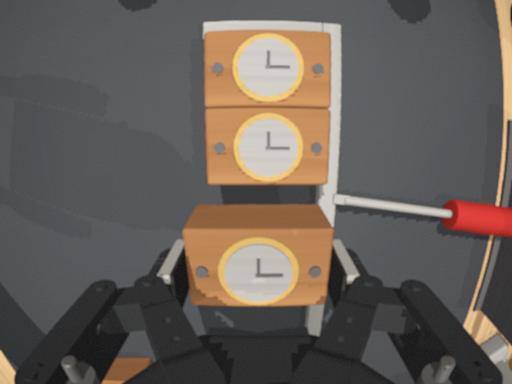

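Call:
play_rows(plan=[[60, [0, 0, 0.035], 0], [60, [0, 0, 0.07], 0], [60, [0, 0, 0.107], 0], [60, [0, 0, 0.107], 0], [60, [0, 0.01, 0.107], 0], [60, [0, 0.019, 0.107], 0], [60, [0.009, 0.019, 0.107], 0], [60, [0.018, 0.019, 0.107], 0], [60, [0.0255, 0.019, 0.107], 0], [60, [0.0255, 0.019, 0.107], 0]])

```text
time_s: 22.9
eef_pos: [0.6004, -0.0952, 0.0121]
eef_rot: [-0.001, 0.736, 0.677, -0.003]
wrist_force: [-11.3, -10.3, 5.2]
opening: 0.806
grasp_force: 75.7
```

```bash
python3 row.py
```

```text
[ 0.6004 -0.0952  0.0121] 0.8063253482979226 75.6574273109436 [-11.3 -10.3   5.2]
tcp sq [ -35.2 -110.1]
-134 538 [-68.2, -0.7]; -128 1164 [-67.9, -0.7]; -122 1403 [-68.6, 0.2]; -116 1471 [-68.6, 0.1]; -110 1765 [-68.6, 0.1]; -104 2556 [-81.1, 12.7]; -98 1907 [-68.2, -0.7]; -92 1905 [-67.8, -1.0]; -86 1866 [-68.1, -0.9]; -80 2044 [-68.1, -0.7]; -74 2155 [-68.1, -0.9]; -68 2314 [-68.3, -1.1]; -62 2386 [-68.5, -0.8]; -56 2475 [-68.4, -0.8]; -50 2528 [-68.2, -1.0]; -44 2452 [-68.4, -1.2]; -38 2550 [-68.5, -1.0]; -32 2552 [-68.4, -1.0]; -26 2581 [-68.5, -0.9]; -20 2540 [-68.5, -1.0]; -14 2447 [-68.6, -0.9]; -8 2326 [-68.5, -1.0]; -2 479 [-68.0, -1.3]; 
y ext for x in(-55,-15): [-129.8   -1.3]
```

Call:
play_rows(plan=[[78, [-0.002, -0.003, 0], 0], [80, [-0.002, -0.003, 0], 0], [80, [-0.002, -0.003, 0], 0], [80, [-0.002, -0.003, -0.03], 0], [80, [-0.002, -0.003, -0.15], 0], [85, [-0.08, -0.05, -0.27], 0], [85, [-0.16, -0.15, -0.39], 0], [85, [-0.25, -0.25, -0.51], 0], [85, [-0.25, -0.25, -0.6], 0], [85, [-0.25, -0.25, -0.6], 0]])

```text
time_s: 23.95
eef_pos: [0.4951, -0.1859, 0.258]
eef_rot: [0.003, 0.736, 0.677, 0.001]
wrist_force: [1.1, 0.2, 0.1]
opening: 0.998
grasp_force: 0.0
```

Call:
play_rows(plan=[[85, [0, 0, 0], 0], [85, [0, 0, 0], 0], [85, [0, 0, 0], 0]])

```text
time_s: 24.25
eef_pos: [0.4951, -0.1838, 0.2525]
eef_rot: [-0.001, 0.736, 0.677, -0.0]
wrist_force: [-0.8, 0.3, 0.2]
opening: 0.996
grasp_force: 0.0
```

```bash
cat > chk.py <<'E'
from h import *
p=camera('top');w=cloud(p).reshape(-1,3);w=w[~np.isnan(w[:,0])]
for n,b in {'hD':(.38,.5,-.32,-.24),'w':(.4,.51,.32,.41)}.items():print(n,rect(w,.026,.05,b))
from disp import disp
disp(w)
E
python3 view.py w11.png; python3 row.py|tail -3;python3 chk.py; python3 - <<'E'
from h import *
go(.4403,-.2802,.004,8.5)
b=[.4403,-.2802,.004]
x,y=sqw(-.041,-.161);gob(b,8.5,[x,y,.045],-4.7)
E
```

```text
go [0.5 0.  0.3] shift [0.4587, -0.0254, -0.1192] turn -0.0039 yd_now -4.7 q6 -0.5
[ 0.4951 -0.1838  0.2525] None
0.006 [ 489.2 -397.5   46.3   41.6  -15.9  515. ]
0.006 [ 652.4 -113.1  319.6  167.6  -72.  2018. ]
0.026 [ 440.4 -280.7   71.1   44.6    7.8 1633. ]
0.026 [ 604.3  -51.6  132.    71.    85.4 5672. ]
0.026 [ 604.2 -429.2   46.8   21.9   59.8  397. ]
tcp sq [-132.9 -206.9]
-134 182 [-70.1, -1.5]; -128 271 [-69.7, -1.4]; -122 268 [-69.3, -1.4]; -116 272 [-69.3, -0.3]; -110 270 [-70.0, -1.3]; -104 268 [-70.1, -1.1]; -98 268 [-69.6, -0.6]; -92 267 [-69.2, -1.0]; -86 272 [-70.0, -1.0]; -80 272 [-70.1, -1.5]; -74 265 [-69.7, -1.1]; -68 265 [-69.6, -0.7]; -62 263 [-70.2, -1.0]; -56 251 [-69.6, -0.8]; -50 236 [-69.5, -1.4]; -44 278 [-70.0, -1.6]; -38 269 [-69.8, -2.2]; -32 248 [-70.2, -1.6]; -26 252 [-70.0, -1.7]; -20 246 [-69.9, -1.3]; -14 229 [-70.0, -1.3]; -8 244 [-69.8, -1.1]; -2 37 [-68.1, -3.0]; 
y ext for x in(-55,-15): [-131.3   -1.5]
hD [ 433.7 -281.5   63.2   43.1    6.6  227. ]
w [454.9 365.5  69.8  35.6 -28.  264. ]
disp 402 ang 59.21636090076105 hinge dist 0.010675980989132972 res 0.0012164064267553916
go [ 0.4403 -0.2802  0.004 ] shift [-0.2525, -0.1153, 0.6198] turn -0.0733 yd_now -4.69 q6 -0.5
to [ 0.5904 -0.1455  0.045 ] -4.7 shift [0.2776, 0.421, -0.1025] turn 0.0733
```

Call:
play_rows(plan=[[85, [-0.1, -0.05, 0.1], -0.04], [85, [-0.2, -0.1, 0.2], -0.0733], [85, [-0.2525, -0.1153, 0.3], -0.0733], [85, [-0.2525, -0.1153, 0.4], -0.0733], [85, [-0.2525, -0.1153, 0.4], -0.0733], [85, [-0.2525, -0.1153, 0.48], -0.0733], [85, [-0.2525, -0.1153, 0.56], -0.0733], [85, [-0.2525, -0.1153, 0.62], -0.0733], [85, [-0.2525, -0.1153, 0.62], -0.0733], [85, [-0.2525, -0.1153, 0.62], -0.0733]])

```text
time_s: 25.4
eef_pos: [0.442, -0.2813, 0.0065]
eef_rot: [0.0, 0.653, 0.758, 0.0]
wrist_force: [0.9, -0.1, 0.5]
opening: 0.996
grasp_force: 0.0
```

Call:
play_rows(plan=[[85, [0, 0, 0], 0], [60, [0, 0, 0], 0], [60, [0, 0, 0], 0], [60, [0, 0, 0], 0], [60, [0, 0, 0], 0]])

```text
time_s: 25.9
eef_pos: [0.4422, -0.2824, 0.0075]
eef_rot: [0.002, 0.653, 0.757, -0.0]
wrist_force: [-0.5, 3.0, 6.6]
opening: 0.804
grasp_force: 67.9
```

Call:
play_rows(plan=[[60, [0, 0, -0.06], 0], [60, [0, 0, -0.12], 0], [60, [0.07, 0.09, -0.12], 0.03], [60, [0.14, 0.18, -0.12], 0.06], [60, [0.21, 0.27, -0.12], 0.0733], [60, [0.26, 0.36, -0.12], 0.0733], [60, [0.2776, 0.421, -0.12], 0.0733], [60, [0.2776, 0.421, -0.1025], 0.0733], [60, [0.2776, 0.421, -0.1025], 0.0733], [60, [0.2776, 0.421, -0.1025], 0.0733]])

```text
time_s: 26.9
eef_pos: [0.59, -0.147, 0.046]
eef_rot: [-0.001, 0.736, 0.677, -0.0]
wrist_force: [-0.4, -0.6, -2.0]
opening: 0.803
grasp_force: 69.7
```

```bash
python3 held.py w12.png .066; python3 row.py | sed -n 2p; python3 tips.py
```

```text
[ 0.59  -0.147  0.046] 0.802946801770929 69.72514271736145 [-0.4 -0.6 -2. ]
nofit 2784
held? [ 5.9100e+02 -1.4470e+02  9.6400e+01  4.4400e+01 -5.1000e+00  1.4273e+04]
tcp sq [ -41.1 -162.8]
side 1 [(-40, 160, [35.0, 47.0]), (-37, 170, [35.0, 47.0]), (-34, 154, [35.0, 47.0]), (-31, 936, [21.0, 39.0]), (-28, 881, [21.0, 40.0]), (-25, 59, [37.0, 48.0]), (-22, 55, [38.0, 48.0]), (-19, 39, [39.0, 48.0]), (-16, 23, [39.0, 46.0]), (-13, 6, [40.0, 42.0])]
side -1 [(-40, 165, [-45.0, -33.0]), (-37, 172, [-45.0, -33.0]), (-34, 150, [-46.0, -33.0]), (-31, 963, [-38.0, -21.0]), (-28, 698, [-40.0, -21.0]), (-25, 61, [-47.0, -36.0]), (-22, 53, [-47.0, -37.0]), (-19, 39, [-46.0, -37.0]), (-16, 25, [-45.0, -38.0]), (-13, 4, [-40.0, -38.0])]
[ 0.5904 -0.1475  0.0464] 0.8086635786147836 69.72525358200073 [-0.40672557 -0.01432547 -2.80273477]
```

Call:
play_rows(plan=[[60, [0, 0, 0.035], 0], [60, [0, 0, 0.07], 0], [60, [0, 0, 0.097], 0], [60, [0, 0, 0.097], 0], [60, [0, 0.01, 0.097], 0], [60, [0, 0.02, 0.097], 0], [60, [0.009, 0.02, 0.097], 0], [60, [0.018, 0.02, 0.097], 0], [60, [0.0255, 0.02, 0.097], 0], [60, [0.0255, 0.02, 0.097], 0]])

```text
time_s: 28.05
eef_pos: [0.5967, -0.1409, 0.0065]
eef_rot: [-0.001, 0.736, 0.677, -0.004]
wrist_force: [-14.8, -16.3, 4.4]
opening: 0.805
grasp_force: 73.7
```

```bash
python3 row.py
```

```text
[ 0.5967 -0.1409  0.0065] 0.8053593079110916 73.65330576896667 [-14.8 -16.3   4.4]
tcp sq [ -35.1 -155.9]
-176 934 [-68.1, -0.7]; -170 1350 [-68.6, 0.3]; -164 1577 [-68.6, 0.4]; -158 1710 [-68.7, 0.4]; -152 2287 [-81.6, 13.2]; -146 2456 [-74.6, 6.2]; -140 2112 [-68.1, -0.6]; -134 2024 [-68.1, -1.0]; -128 2109 [-68.2, -0.9]; -122 2275 [-68.3, -1.0]; -116 2399 [-68.3, -1.0]; -110 2598 [-68.2, -0.9]; -104 2687 [-68.2, -0.9]; -98 2742 [-68.2, -0.9]; -92 2713 [-67.9, -1.1]; -86 2797 [-68.3, -0.9]; -80 2809 [-68.5, -0.9]; -74 2858 [-68.3, -0.8]; -68 2794 [-68.5, -1.0]; -62 2749 [-68.3, -1.0]; -56 2602 [-68.4, -0.8]; -50 2304 [-68.1, -1.0]; -44 2621 [-68.5, -1.1]; -38 155 [-69.2, -0.5]; 
y ext for x in(-55,-15): [-173.2  -39.2]
```

Call:
play_rows(plan=[[78, [-0.002, -0.003, 0], 0], [85, [-0.002, -0.003, 0], 0], [85, [-0.002, -0.003, 0], 0], [85, [-0.002, -0.003, -0.03], 0], [85, [-0.002, -0.003, -0.15], 0], [85, [0, -0.06, -0.27], 0], [85, [0, -0.17, -0.39], 0], [85, [0.1, -0.27, -0.5], 0], [85, [0.2, -0.35, -0.55], 0], [85, [0.3, -0.4, -0.6], 0]])

```text
time_s: 29.1
eef_pos: [0.4666, -0.0339, 0.2327]
eef_rot: [0.001, 0.736, 0.677, 0.001]
wrist_force: [0.4, 0.3, 0.6]
opening: 0.996
grasp_force: 0.0
```

Call:
play_rows(plan=[[85, [0.1, 0, 0], 0], [85, [0.2, 0, 0], 0], [85, [0.3, 0, 0], 0], [85, [0.4, 0, 0], 0], [85, [0.5, 0, 0], 0], [85, [0.6, 0, 0], 0], [85, [0.7, 0, 0], 0], [85, [0.7, 0, 0], 0], [85, [0.7, 0, 0], 0], [85, [0.7, 0, 0], 0]])

```text
time_s: 30.1
eef_pos: [0.4905, 0.244, 0.2306]
eef_rot: [0.0, 0.736, 0.677, 0.0]
wrist_force: [0.4, 0.6, 0.0]
opening: 0.994
grasp_force: 0.0
```

```bash
python3 chk.py; python3 - <<'E'
from h import *
p,w,P,o=wshot('w13.png');print(np.round(o['eef_pos'],4),o['q'])
print(rect(P,.0,.05,(.38,.52,.30,.43)), rect(P,.022,.05,(.38,.52,.30,.43)))
from disp import disp
disp(P)
p=camera('top');w=cloud(p).reshape(-1,3);w=w[~np.isnan(w[:,0])];print('row',rect(w,.026,.05,(.54,.65,-.19,.06)))
E
```

```text
hD None
w [438.1 376.7  30.5  29.8  63.6  72. ]
disp 406 ang 59.251462328748275 hinge dist 0.010704809856541216 res 0.0011336109771533742
[0.4906 0.2437 0.2305] [ 2.44362849e-01  1.20764863e-01  1.67677833e+00 -2.82093545e-04
  1.34371830e+00  3.28115367e-01]
[  450.   365.   140.   130.    -0. 10902.] [ 459.   365.4   70.    36.8  -27.4 1843. ]
disp 2010 ang 62.89747068957054 hinge dist 0.0037969724465492724 res 0.0017158009322286289
row [ 599.1  -73.4  176.4   70.5   85.4 1267. ]
```

```bash
python3 - <<'E'
from h import *
go(.459,.3654,.002,-27.4)
b=[.459,.3654,.002]
x,y=sqw(-.041,-.202);gob(b,-27.4,[x,y,.105],-4.7)
E
```

```text
go [0.459  0.3654 0.002 ] shift [0.2972, -0.1049, 0.571] turn 0.1254 yd_now -4.84 q6 0.33
to [ 0.5871 -0.1864  0.105 ] -4.7 shift [-1.0773, 0.919, -0.2575] turn -0.1261
```

Call:
play_rows(plan=[[85, [0.1, -0.04, 0.1], 0.045], [85, [0.2, -0.08, 0.2], 0.09], [85, [0.2972, -0.1049, 0.3], 0.1254], [85, [0.2972, -0.1049, 0.36], 0.1254], [85, [0.2972, -0.1049, 0.36], 0.1254], [85, [0.2972, -0.1049, 0.44], 0.1254], [85, [0.2972, -0.1049, 0.52], 0.1254], [85, [0.2972, -0.1049, 0.571], 0.1254], [85, [0.2972, -0.1049, 0.571], 0.1254], [85, [0.2972, -0.1049, 0.571], 0.1254]])

```text
time_s: 31.25
eef_pos: [0.46, 0.3659, 0.0034]
eef_rot: [0.0, 0.854, 0.52, 0.001]
wrist_force: [-0.3, -0.4, 0.5]
opening: 0.999
grasp_force: 0.0
```

Call:
play_rows(plan=[[85, [0, 0, 0], 0], [60, [0, 0, 0], 0], [60, [0, 0, 0], 0], [60, [0, 0, 0], 0], [60, [0, 0, 0], 0], [60, [0, 0, 0], 0]])

```text
time_s: 31.85
eef_pos: [0.4601, 0.3671, 0.0041]
eef_rot: [0.0, 0.854, 0.52, 0.002]
wrist_force: [-0.7, -1.8, 8.4]
opening: 0.805
grasp_force: 69.3
```

Call:
play_rows(plan=[[60, [0, 0, -0.05], 0], [60, [0, 0, -0.11], 0], [60, [0, 0, -0.18], 0], [60, [0, 0, -0.2575], 0], [60, [-0.08, 0.07, -0.2575], -0.02], [60, [-0.16, 0.14, -0.2575], -0.04], [60, [-0.24, 0.21, -0.2575], -0.06], [60, [-0.32, 0.28, -0.2575], -0.08], [60, [-0.4, 0.34, -0.2575], -0.1], [60, [-0.48, 0.41, -0.2575], -0.1261]])

```text
time_s: 32.85
eef_pos: [0.5151, 0.1192, 0.1045]
eef_rot: [-0.001, 0.734, 0.679, -0.0]
wrist_force: [0.9, 0.7, -6.6]
opening: 0.803
grasp_force: 73.2
```

Call:
play_rows(plan=[[60, [0, 0, 0], 0], [60, [0, 0, 0], 0], [60, [0, 0, 0], 0]])

```text
time_s: 33.15
eef_pos: [0.5155, 0.1213, 0.1045]
eef_rot: [-0.001, 0.735, 0.678, -0.0]
wrist_force: [0.7, 0.1, -6.1]
opening: 0.804
grasp_force: 73.2
```

```bash
python3 tips.py; python3 - <<'E'
from h import *
x,y=sqw(-.041,-.202);go(x,y,.105,-4.7);go(x,y,.05,-4.7)
E
```

```text
side 1 [(-40, 162, [35.0, 47.0]), (-37, 168, [35.0, 47.0]), (-34, 149, [35.0, 47.0]), (-31, 153, [35.0, 48.0]), (-28, 1331, [21.0, 35.0]), (-25, 433, [21.0, 45.0]), (-22, 61, [37.0, 48.0]), (-19, 52, [38.0, 48.0]), (-16, 28, [38.0, 46.0]), (-13, 11, [38.0, 42.0])]
side -1 [(-40, 159, [-45.0, -33.0]), (-37, 171, [-46.0, -33.0]), (-34, 158, [-46.0, -33.0]), (-31, 158, [-46.0, -33.0]), (-28, 1232, [-35.0, -21.0]), (-25, 360, [-44.0, -21.0]), (-22, 65, [-47.0, -36.0]), (-19, 46, [-46.0, -36.0]), (-16, 30, [-45.0, -36.0]), (-13, 10, [-40.0, -37.0])]
[0.5155 0.1213 0.1045] 0.8044013270393169 73.21746468544006 [ 0.65927084  0.06015632 -6.06580355]
go [ 0.5871 -0.1864  0.105 ] shift [-0.7532, 0.2398, -0.0016] turn 0.0007 yd_now -4.57 q6 0.09
go [ 0.5871 -0.1864  0.05  ] shift [-0.7532, 0.2399, 0.1359] turn 0.0007 yd_now -4.57 q6 0.09
```

Call:
play_rows(plan=[[60, [-0.11, 0, 0], 0], [60, [-0.22, 0.02, 0], 0], [60, [-0.33, 0.05, 0], 0], [60, [-0.44, 0.1, 0], 0], [60, [-0.55, 0.15, 0], 0], [60, [-0.66, 0.2, 0], 0], [60, [-0.753, 0.24, 0], 0], [60, [-0.753, 0.24, 0], 0], [60, [-0.753, 0.24, 0.08], 0], [60, [-0.753, 0.24, 0.136], 0]])

```text
time_s: 34.2
eef_pos: [0.5876, -0.1858, 0.0491]
eef_rot: [-0.0, 0.735, 0.678, -0.0]
wrist_force: [-0.7, 0.9, -7.1]
opening: 0.804
grasp_force: 73.1
```

Call:
play_rows(plan=[[60, [0, 0, 0], 0], [60, [0, 0, 0], 0], [60, [0, 0, 0], 0]])

```text
time_s: 34.5
eef_pos: [0.589, -0.1871, 0.052]
eef_rot: [0.001, 0.735, 0.678, 0.0]
wrist_force: [0.6, 0.2, -4.8]
opening: 0.804
grasp_force: 73.2
```

```bash
python3 held.py w14.png .066; python3 row.py | sed -n 2p; python3 tips.py|tail -1
```

```text
[ 0.589  -0.1871  0.052 ] 0.8040818844891335 73.15379619598389 [ 0.6  0.2 -4.8]
nofit 2919
held? [ 5.8950e+02 -1.8850e+02  9.6400e+01  3.7300e+01 -4.4000e+00  1.0563e+04]
tcp sq [ -38.9 -202.8]
[ 0.589  -0.1875  0.0522] 0.8015564224380297 73.15633535385132 [-0.95039725 -1.0448405  -6.35083722]
```

View pics/w14.png

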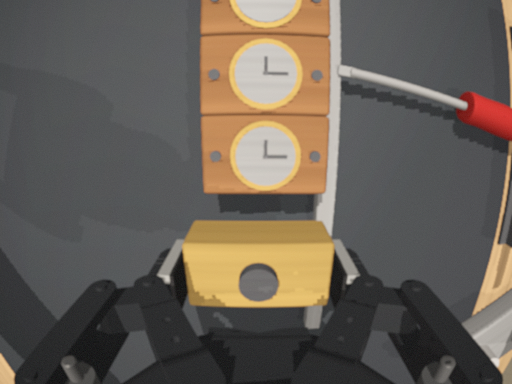

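Call:
play_rows(plan=[[60, [0, 0, 0.04], 0], [60, [0, 0, 0.08], 0], [60, [0, 0, 0.12], 0], [60, [0, 0, 0.12], 0], [60, [0, 0.008, 0.12], 0], [60, [0, 0.016, 0.12], 0], [60, [0.01, 0.016, 0.12], 0], [60, [0.02, 0.016, 0.12], 0], [60, [0.028, 0.016, 0.12], 0], [60, [0.028, 0.016, 0.12], 0]])

```text
time_s: 35.65
eef_pos: [0.5874, -0.1806, 0.0018]
eef_rot: [-0.004, 0.735, 0.678, -0.007]
wrist_force: [-34.8, -15.3, 23.4]
opening: 0.805
grasp_force: 117.1
```

```bash
python3 row.py;python3 - <<'E'
from h import *
for n in('top','scene'):
    p=camera(n);w=cloud(p)
    for l in ['screwdriver','jar','loupe','dish']:
        for d in masks_of(p,l)[:1]:
            q=w[d['mask']];q=q[~np.isnan(q[:,0])];print(n,l,round(d['conf'],2),np.round(d['rect']),np.round(np.median(q,0),3))
E
```

```text
[ 0.5874 -0.1806  0.0018] 0.8053133866740192 117.05024600028992 [-34.8 -15.3  23.4]
tcp sq [ -41.1 -196.3]
-218 668 [-73.9, -6.4]; -212 1150 [-74.2, -5.7]; -206 1563 [-74.3, -5.3]; -200 1823 [-74.3, -5.3]; -194 2486 [-87.1, 7.2]; -188 2516 [-80.3, 0.4]; -182 1133 [-73.9, -6.6]; -176 1852 [-68.6, -0.9]; -170 2231 [-68.4, -0.9]; -164 2419 [-68.4, -0.7]; -158 2577 [-68.3, -0.8]; -152 2754 [-68.4, -1.0]; -146 2870 [-68.3, -0.8]; -140 2955 [-68.2, -0.9]; -134 2888 [-68.0, -1.4]; -128 2994 [-68.5, -1.0]; -122 3055 [-68.4, -1.0]; -116 3076 [-68.4, -1.0]; -110 3019 [-68.4, -1.0]; -104 2970 [-68.5, -1.0]; -98 2812 [-68.4, -1.0]; -92 2753 [-68.2, -1.2]; -86 2599 [-68.3, -1.0]; -80 173 [-69.4, -0.2]; 
y ext for x in(-55,-15): [-213.8  -81.3]
top screwdriver 0.57 [294. 145.  14.  25.] [ 0.779 -0.121  0.021]
top jar 0.73 [230. 166.  18.  15.] [0.703 0.088 0.056]
top dish 0.84 [384. 235.  18.  21.] [ 0.487 -0.397  0.014]
scene screwdriver 0.64 [278. 276.  76.  97.] [0.695 0.3   0.127]
scene jar 0.69 [227. 234.  11.  26.] [0.72  0.098 0.054]
scene loupe 0.7 [286. 209.  13.  17.] [0.53  0.102 0.041]
scene dish 0.56 [230. 174.  27.  18.] [ 0.611 -0.097  0.036]
```

The fence-side finger is catching on the fence, so I'll back off and regrip the weight a little higher.

Call:
play_rows(plan=[[60, [-0.006, -0.015, 0], 0], [60, [-0.012, -0.03, 0], 0], [60, [-0.012, -0.03, 0], 0], [80, [-0.012, -0.03, 0], 0], [85, [-0.012, -0.03, 0], 0], [85, [-0.012, -0.03, -0.014], 0], [85, [-0.012, -0.03, -0.014], 0], [85, [-0.012, -0.03, -0.014], 0], [85, [-0.012, -0.03, -0.014], 0]])

```text
time_s: 37.1
eef_pos: [0.5827, -0.1805, 0.0081]
eef_rot: [0.0, 0.735, 0.678, 0.0]
wrist_force: [0.3, -0.1, 0.4]
opening: 0.997
grasp_force: 0.0
```

```bash
python3 row.py w15.png
```

```text
[ 0.5827 -0.1805  0.0081] 0.9967697390874322 0.0 [ 0.3 -0.1  0.4]
tcp sq [ -45.8 -196.5]
-218 642 [-79.5, -12.3]; -212 1161 [-87.7, -2.3]; -206 1600 [-87.8, -2.3]; -200 1805 [-87.8, -2.3]; -194 2382 [-100.2, 10.0]; -188 2343 [-93.6, 3.4]; -182 1081 [-79.1, -12.6]; -176 1673 [-68.6, -0.9]; -170 2055 [-68.7, -0.9]; -164 2228 [-68.5, -1.1]; -158 2326 [-68.6, -0.8]; -152 2486 [-68.7, -1.2]; -146 2553 [-68.3, -1.0]; -140 2637 [-68.5, -1.2]; -134 2565 [-68.4, -1.2]; -128 2681 [-68.6, -1.0]; -122 2709 [-68.6, -1.2]; -116 2734 [-68.6, -1.3]; -110 2651 [-68.6, -1.1]; -104 2612 [-68.5, -1.2]; -98 2505 [-68.7, -1.1]; -92 2437 [-68.3, -1.4]; -86 2559 [-68.7, -1.3]; -80 812 [-68.8, -0.6]; 
y ext for x in(-55,-15): [-213.9  -79.2]
```

View pics/w15.png

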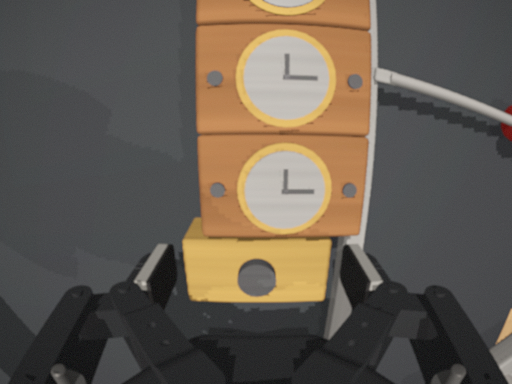

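Call:
play_rows(plan=[[85, [0, 0, -0.006], 0], [85, [0, 0, -0.006], 0], [60, [0, 0, -0.006], 0], [60, [0, 0, -0.006], 0], [60, [0, 0, -0.006], 0], [60, [0, 0, -0.006], 0], [60, [-0.008, 0, -0.006], 0], [60, [-0.008, 0.01, -0.006], 0], [60, [-0.008, 0.02, -0.006], 0], [60, [-0.008, 0.02, -0.006], 0]])

```text
time_s: 38.15
eef_pos: [0.5901, -0.1844, 0.0109]
eef_rot: [-0.0, 0.735, 0.678, -0.0]
wrist_force: [-4.2, -0.2, 7.5]
opening: 0.801
grasp_force: 70.3
```

```bash
python3 row.py
```

```text
[ 0.5901 -0.1844  0.0109] 0.8009178624464647 70.26082992553711 [-4.2 -0.2  7.5]
tcp sq [ -38.1 -199.8]
-224 82 [-71.8, -3.4]; -218 1139 [-71.3, -3.4]; -212 1287 [-71.7, -3.0]; -206 1558 [-71.7, -3.1]; -200 1781 [-71.7, -3.0]; -194 2711 [-84.3, 9.5]; -188 1882 [-71.1, -3.7]; -176 1775 [-68.4, -0.7]; -170 2056 [-68.5, -0.8]; -164 2211 [-68.4, -0.7]; -158 2314 [-68.4, -0.7]; -152 2427 [-68.3, -1.0]; -146 2490 [-68.1, -0.8]; -140 2562 [-68.5, -1.0]; -134 2506 [-68.2, -1.2]; -128 2600 [-68.5, -1.0]; -122 2611 [-68.5, -1.0]; -116 2634 [-68.6, -1.0]; -110 2543 [-68.4, -1.0]; -104 2490 [-68.4, -1.0]; -98 2385 [-68.6, -0.8]; -92 2309 [-68.3, -1.3]; -86 2166 [-68.5, -1.0]; -80 95 [-69.2, -0.1]; 
y ext for x in(-55,-15): [-217.   -81.6]
```

Call:
play_rows(plan=[[60, [0, 0.006, 0], 0], [60, [0, 0.012, 0], 0], [60, [0, 0.012, 0], 0], [60, [0.006, 0.012, 0], 0], [60, [0.012, 0.012, 0], 0], [60, [0.017, 0.012, 0], 0], [60, [0.017, 0.012, 0], 0]])

```text
time_s: 38.9
eef_pos: [0.5935, -0.181, 0.011]
eef_rot: [-0.0, 0.735, 0.678, -0.003]
wrist_force: [-13.3, -9.1, 9.6]
opening: 0.8
grasp_force: 70.5
```

```bash
python3 row.py
```

```text
[ 0.5935 -0.181   0.011 ] 0.7997040298685043 70.4748809337616 [-13.3  -9.1   9.6]
tcp sq [ -35.1 -196.1]
-218 567 [-68.3, -0.5]; -212 1116 [-68.5, -0.0]; -206 1430 [-68.5, 0.1]; -200 1644 [-68.5, 0.1]; -194 2270 [-81.4, 12.9]; -188 2226 [-74.4, 6.0]; -182 1001 [-68.0, -0.8]; -176 1681 [-68.1, -0.8]; -170 1975 [-68.0, -1.1]; -164 2129 [-68.0, -0.9]; -158 2246 [-68.1, -1.1]; -152 2373 [-68.2, -0.8]; -146 2468 [-68.3, -0.9]; -140 2547 [-68.1, -0.9]; -134 2486 [-68.1, -1.2]; -128 2582 [-68.3, -0.9]; -122 2598 [-68.4, -1.0]; -116 2654 [-68.3, -0.9]; -110 2585 [-68.3, -0.9]; -104 2531 [-68.5, -0.8]; -98 2449 [-68.3, -1.0]; -92 2394 [-68.2, -1.0]; -86 2454 [-68.5, -1.0]; -80 1246 [-68.7, -0.6]; 
y ext for x in(-55,-15): [-213.6  -78.1]
```

Contact on both the fence and the row. I'll release and pull back.

Call:
play_rows(plan=[[78, [-0.001, -0.003, 0], 0], [85, [-0.001, -0.003, 0], 0], [85, [-0.001, -0.003, 0], 0], [85, [-0.001, -0.003, -0.03], 0], [85, [-0.001, -0.003, -0.15], 0], [85, [0, -0.06, -0.27], 0], [85, [0.05, -0.12, -0.39], 0], [85, [0.1, -0.15, -0.5], 0], [85, [0.15, -0.15, -0.6], 0], [85, [0.2, -0.15, -0.6], 0]])

```text
time_s: 39.95
eef_pos: [0.5452, -0.0936, 0.2589]
eef_rot: [0.006, 0.735, 0.678, 0.003]
wrist_force: [0.7, -0.1, 0.6]
opening: 0.991
grasp_force: 0.0
```

Call:
play_rows(plan=[[85, [0, 0, 0], 0], [85, [0, 0, 0], 0], [85, [0, 0, 0], 0]])

```text
time_s: 40.25
eef_pos: [0.5417, -0.0937, 0.2494]
eef_rot: [-0.001, 0.735, 0.678, -0.001]
wrist_force: [-0.8, -0.4, 0.2]
opening: 0.996
grasp_force: 0.0
```

```bash
python3 row.py w16.png; python3 view.py w17.png; python3 chk.py|tail -1; python3 - <<'E'
from h import *
p=camera('top');save(p['image'],'top2.png');w=cloud(p).reshape(-1,3);w=w[~np.isnan(w[:,0])];print('row',rect(w,.024,.05,(.53,.65,-.24,.06)))
p=camera('scene');w=cloud(p).reshape(-1,3)
from disp import disp
disp(w[~np.isnan(w[:,0])])
E
```

```text
[ 0.5417 -0.0937  0.2494] 0.99611216574767 0.0 [-0.8 -0.4  0.2]
tcp sq [ -93.8 -113.4]
-218 68 [-69.0, -1.1]; -212 186 [-69.0, -0.1]; -206 191 [-69.2, -0.9]; -200 219 [-69.4, -0.3]; -194 223 [-69.5, -0.3]; -188 220 [-69.6, -1.3]; -182 135 [-69.2, -1.2]; -176 223 [-70.1, -1.1]; -170 229 [-70.2, -1.3]; -164 238 [-70.1, -0.2]; -158 248 [-70.1, -1.0]; -152 254 [-69.8, -1.3]; -146 263 [-69.6, -0.3]; -140 260 [-69.7, -1.0]; -134 243 [-69.6, -1.1]; -128 260 [-69.9, -0.2]; -122 258 [-69.9, -0.9]; -116 266 [-70.1, -0.5]; -110 277 [-70.1, -0.3]; -104 274 [-70.1, -1.9]; -98 276 [-70.1, -0.9]; -92 277 [-69.3, -1.3]; -86 275 [-70.0, -0.8]; -80 282 [-69.4, -0.5]; -74 280 [-69.5, -0.8]; -68 282 [-69.5, -1.1]; -62 281 [-69.6, -1.1]; -56 283 [-69.7, -1.3]; -50 287 [-69.6, -0.9]; -44 284 [-69.6, -1.5]; -38 288 [-69.5, -0.6]; -32 288 [-69.4, -1.1]; -26 287 [-69.3, -1.2]; -20 279 [-68.8, -1.3]; -14 288 [-70.0, -1.1]; -8 277 [-70.0, -1.4]; -2 67 [-68.1, -2.6]; 
y ext for x in(-55,-15): [-212.5   -1.7]
go [0.5 0.  0.3] shift [0.2257, -0.1234, -0.1267] turn -0.0037 yd_now -4.67 q6 -0.31
[ 0.5417 -0.0939  0.2492] None
0.006 [ 666.9 -119.1  321.8  144.6  -80.6 1913. ]
0.026 [523.3  96.8  39.9  33.2  -7.3 763. ]
0.026 [ 600.9  -92.8  213.8   70.7   85.3 9140. ]
0.026 [711.9  88.5  39.7  37.6  -2.6 909. ]
disp 398 ang 59.158362809992646 hinge dist 0.01076562208998498 res 0.0012014269396335838
row [601.7 -41.1 111.6  70.4  85.4 499. ]
disp 1752 ang 59.89964159985202 hinge dist -0.014388617119042477 res 0.001262664752088394
```

View pics/w16.png

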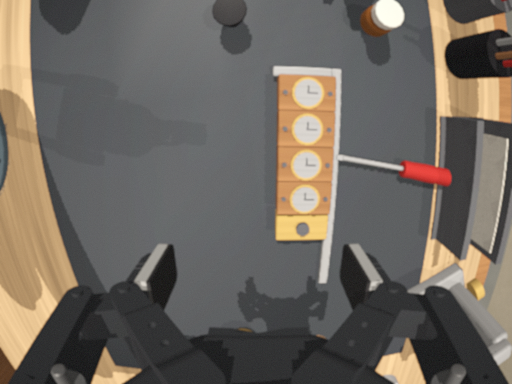

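The picture shows the closed row of four holders and the weight (277–335, 75–240) against the fence and stop, with the bystanders still in place. I'm handing it in.

```bash
python3 -c "
from bench import *
print(hand_in())"
```

```text
the job is handed in; nothing more can be done
None
```

The job is handed in: the display was released and measured at about 59–60°, and the four holders and the brass end weight stand in one closed row, seated by light pushes against the fence and end stop. The row measured 213.8 x 70.7 mm against a nominal 212 x 70, and I saw no bystander moved; the hand-in gave no verdict.

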